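# Lap the assembly bed and pile up the mounting plates

## Robot

A 7-joint arm with a two-finger parallel gripper is mounted at the origin on the work surface. World frame = base frame: x ahead of the robot, y to its left, z up, the work surface at z = 0. Lengths are in mm, angles in rad, forces in N, time in s.
With the tool pointing down it reaches from about 400 to 750 mm from the base axis. Payload 19.5 kg.
Tool frame: the origin (TCP) lies at the very end of the fingers, on their centre line; the grasp point (between the pads) lies bot.grip_point_offset behind it (bot.grip_point_offset is the distance from the TCP to the grasp point, in mm); z points along the fingers, y is the direction in which the jaws open and shut (so a half turn about z gives the same grasp; the last joint's range is limited). The gripper opens to 85 mm and grips with 20 to 120 N. Pads are 22 mm wide; open, the fingers measure 114 mm over their backs; the gripper's body (76 mm by 85 mm) begins 54 mm behind the grasp point. The pads swing forward as they close: fully open they stand 13 mm farther back than shut.
Start: joints at [-1.367, 0.707, -0.028, 1.485, 0.022, 0.951, -0.075], TCP at [139.905, 557.693, 231.268] pointing down, gripper open.
Joint ranges: [-2.71, 2.71], [-0.32, 2.16], [-1.57, 1.52], [0, 2.45], [-1.46, 4.6], [0, 2.02], [-2.83, 2.83]. Speed limits (rad/s): [1.89, 1.89, 2.57, 2.57, 3.01, 3.01, 3.01].

## Interface

Orientations are given as a unit quaternion [x, y, z, w].
In Python, from rig import bot gives the robot as it stands.
- The arm moves only by the tool jog_arm, never from a script. Its argument "motion" is text: rows parted by semicolons, each of 7 numbers parted by spaces: the shift along the tool's x, y, z in units of 30 mm (1.0 is 30 mm), then the turn, a rotation vector about the tool's x, y, z in units of 6 degrees (1.0 is 6 degrees), then the finger opening in mm, from 0 to 85.4. A call has 1 to 12 rows; each row shifts and turns the commanded pose from where the row before left it, along the tool's axes as they then stand; what a row does not reach is not made up. A row lasts 1/12 s, in which the tool goes at most 41.7 mm and 7.16 degrees, less where a joint would pass 70% of its speed; a pose out of reach is approached as far as the arm can. A call is refused whole if a number of a shift passes 1 or a number of a turn 1, either way. A call with a gripper value outside its range is refused whole. The fingers move at their own pace and stop on an object; "grip_force" is the grip in N (left out, the last holds). Time passes only in rows, so rows that do not move let the fingers close. It gives the time, the measured TCP pose, the force and the opening at its end, in the units of the state.
- bot.get_state(): the state, without advancing time (a new reading comes with each control period).
- bot.read_camera(name): name is "scene" or "top" or "wrist"; returns (picture, depth): 420x560x3 uint8, blue, green, red; 420x560 float32, mm along the optical axis (not along the pixel's ray), 0 where there is no reading.
- bot.calibration(name): a dict with "vfov" (degrees; the focal length in pixels is half the picture's height over the tangent of half this angle, whatever the lens; pixels are square), "cx", "cy" (the principal point, pixels), "k1" (the pictures are not rectified: a ray, as slopes to the right and down, at radius r is drawn at 1 + k1 r^2 times it, then the intrinsics apply), "eye" and "attitude" of the camera in the world. Camera axes: x right, y up, looking along -z (the intrinsics and any distortion apply to the point x, -y, -z); pixel columns grow to the right and rows downward; lengths in mm; the calibration is good to about 2 mm. A picture is of the moment at which its call begins: read the wrist's pose just before it. calibration takes no time and is no camera call; for the wrist camera it gives the pose at the moment of the call.
- bot.sign_off(): hands the job in, once; it reports no verdict.
The state is a dict: "time_s": time; "q": joint angles; "joint_vel": joint speeds; "joint_efforts": joint torques, N m; "tcp_pos": TCP position; "eef_rot": TCP orientation; "force": force on the tool from outside, world axes, zero at the start; "moment": the same for the moment, N m; "gripper_width": finger opening in mm.
Only numpy, scipy, OpenCV 4.12 (cv2) and the standard library are available. Lean on these libraries where they do the work, as an engineer would, in place of code of your own. Each camera call takes 0.05 s, during which the arm holds its last target.

## Task

Get the assembly bed ready and load it: lift the canister off the bed by its handle and stand it on the middle of the round blue mat. Then take the lapping block and rub the bed once along its centre line, from the red end to the plain end and back to the red end, with the sole flat and a steady pressure that just pushes the sprung platen down a few millimetres, and put the block back upright on the middle of its black mat. Last, stack all the mounting plates there are flat in one square pile on the black outline in the middle of the bed, and leave everything else where it is.

Things in the scene. Friction and masses are not known exactly. Their poses are not given: they have to be found in the camera images.
- bed: assembly bed, fixed to the table: a grey base (147 x 284 mm) carrying a sprung steel platen 130 x 270 mm whose top is 35 mm above the table. Origin: centre of the underside; its y axis runs along the long side, toward the end with the red stripe; z up.
- platen (a joint): how far the sprung platen is pushed straight down, m: 0 at rest. It starts to yield at about 8 N on it and takes 2 N more for each mm; the stop is at 0.008 (about 24 N).
- run_red (a point): point on the platen's top, on its centre line, 75 mm from the centre toward the red end: where the middle of the block is when the run starts (the block's edge is then 20 mm short of the platen's end)
- run_b (a point): point on the run, 25 mm from the centre toward the red end
- run_c (a point): point on the run, 25 mm from the centre toward the plain end
- run_plain (a point): point on the platen's top 75 mm from the centre toward the plain end: the far end of the run
- pile_mark (a point): centre of the black outline (a little larger than a plate, long side along the bed) in the middle of the platen's top: where the pile belongs
- coaster: blue round mat, 130 mm across, 3 mm thick, fixed; origin at the centre of its underside
- rest: black rubber mat, 100 x 130 mm, 3 mm thick, fixed; origin at the centre of its underside. The lapping block lives here.
- canister: green closed tin with a white band, 86 mm across and 85 mm high, about 0.6 kg, with a black grip bar over it carried by two uprights. The bar runs along its y axis, 14 mm wide (x), 84 mm long, from 136 to 150 mm above the underside; it is pinched from above across x. Origin: centre of the underside, z up. It starts on the bed.
- block: hand lapping block: sole 60 (x) x 80 (y) mm, 22 mm high, orange with a black underside, and on top a wooden ridge to hold, 24 mm wide (x), 72 mm long (y), from 22 to 64 mm above the sole. About 0.3 kg. Origin: centre of the sole's underside, z up.
- plate1: aluminium mounting plate, 60 (x) x 100 (y) x 12 mm, about 0.19 kg, dark disc in the middle and four hole marks; lies flat; origin: centre of the underside, z up. May be absent.
- plate2: aluminium mounting plate, 60 (x) x 100 (y) x 12 mm, about 0.19 kg, dark disc in the middle and four hole marks; lies flat; origin: centre of the underside, z up. May be absent.
- plate3: aluminium mounting plate, 60 (x) x 100 (y) x 12 mm, about 0.19 kg, dark disc in the middle and four hole marks; lies flat; origin: centre of the underside, z up. May be absent.
- plate4: aluminium mounting plate, 60 (x) x 100 (y) x 12 mm, about 0.19 kg, dark disc in the middle and four hole marks; lies flat; origin: centre of the underside, z up. May be absent.
- plate5: aluminium mounting plate, 60 (x) x 100 (y) x 12 mm, about 0.19 kg, dark disc in the middle and four hole marks; lies flat; origin: centre of the underside, z up. May be absent.
- tape_roll: bystander, not to be moved: roll of yellow tape lying flat, 90 mm across, 30 mm high
- screwdriver: bystander, not to be moved: red-handled screwdriver, 190 mm long
- foot: bystander, not to be moved: black and steel furniture foot, 60 mm across, 55 mm high
- carton: bystander, not to be moved: small cardboard carton, 90 x 75 x 55 mm
- jar: bystander, not to be moved: jar with a blue cap, 60 mm across, 65 mm high
- leg: bystander, not to be moved: wrapped tube leg lying on its two flanges, 210 mm long, 62 mm high
Not all that is in view belongs to the job. What is shaped like the plate5 but orange or yellow is not meant.

How it is judged (in metres and radians):
On the way, in this order (a step that is already met when the one before it is completed fails the run):
1. the canister stands released on the blue mat (horizontal distance between canister and coaster below 0.025 m and z of canister in the frame of coaster below 0.008 m and angle between canister's own z axis and vertical below 0.08 rad and contact force between the fingers and canister below 0.2 N and linear speed of canister below 0.03 m/s), for 0.3 s.
2. the held block is pressed flat on the bed (6 to 26 N) at the red end (horizontal distance between block and run_red below 0.018 m and contact force between block and bed between 6 and 26 N and angle between block's own z axis and vertical below 0.12 rad and contact force between the fingers and block above 1 N), for 0.1 s.
3. still pressed, it passes the first quarter point (horizontal distance between block and run_b below 0.018 m and contact force between block and bed between 6 and 26 N and angle between block's own z axis and vertical below 0.12 rad and contact force between the fingers and block above 1 N), for 0.1 s.
4. still pressed, it passes the second quarter point (horizontal distance between block and run_c below 0.018 m and contact force between block and bed between 6 and 26 N and angle between block's own z axis and vertical below 0.12 rad and contact force between the fingers and block above 1 N), for 0.1 s.
5. still pressed, it is at the plain end (horizontal distance between block and run_plain below 0.018 m and contact force between block and bed between 6 and 26 N and angle between block's own z axis and vertical below 0.12 rad and contact force between the fingers and block above 1 N), for 0.1 s.
6. on the way back, pressed, it passes the second quarter point (all of step 4), for 0.1 s.
7. on the way back, pressed, it passes the first quarter point (all of step 3), for 0.1 s.
8. pressed, it is back at the red end (all of step 2), for 0.1 s.
9. the block stands released on its black mat (horizontal distance between block and rest below 0.03 m and z of block in the frame of rest below 0.008 m and angle between block's own z axis and vertical below 0.08 rad and contact force between the fingers and block below 0.2 N and linear speed of block below 0.03 m/s), for 0.3 s.
At the end, for the whole second after the job is handed in: The canister stands upright on the blue mat (centre within 25 mm), the block upright on the black mat (centre within 30 mm), and every plate present lies flat in one pile on the bed, its centre within 9 mm of the outline's centre and its long side within 0.1 rad of the bed's; all at rest (horizontal distance between canister and coaster below 0.025 m and z of canister in the frame of coaster below 0.008 m and angle between each of canister, block's own z axis and vertical below 0.08 rad and horizontal distance between block and rest below 0.03 m and z of block in the frame of rest below 0.008 m and horizontal distance between each of plate1, plate2, plate3, plate4, plate5 and pile_mark below 0.009 m and angle between the y axis of each of plate1, plate2, plate3, plate4, plate5 and the y axis of bed, either way round below 0.1 rad and angle between each of plate1, plate2, plate3, plate4, plate5's own z axis and vertical below 0.06 rad and linear speed of each of plate1, plate2, plate3, plate4, plate5, canister, block below 0.02 m/s); the robot touches nothing.
It fails at once if a bystander is moved more than 40 mm (distance of any of tape_roll, screwdriver, foot, carton, jar, leg from where it was at the start of the episode above 0.04 m).
Of plate1, plate2, plate3, plate4, plate5 only 3 to 5 are there at a start; the rules pass over those that are not, and their reading is None.
At some moment in a run one of canister, block may be knocked a few centimetres aside while the robot is not near it.
Once in a run the grip may slacken for a moment while it holds something.
It also fails if it takes over 208 s, if anything falls off the work surface, if the arm or the gripper's body presses on something with over 40 N, if the wrist force passes 120 N, or if a joint passes its speed limit or range.

## Working session

There is one attempt and no reset: what is moved stays moved. The work goes in short steps, Python scripts to look and compute and a tool call to move; the robot and the scene stay as the last step left them, time stands still between calls to the robot, and variables do not carry over. Pictures are saved under pics/ and viewed, and the job is handed in when it is done.

Besides the shell and the picture viewer there is one more tool, called after "Request:" as name(argument=value, ...) on one line, values as JSON. jog_arm: Moves the arm, as the interface text tells. Its arguments: {"type":"object","properties":{"motion":{"type":"string"},"grip_force":{"type":"number"}},"required":["motion"]}

```bash
ls; mkdir -p pics
cat > h.py <<'E'
import numpy as np,cv2
from scipy.spatial.transform import Rotation as R
from rig import bot
def snap(n,f):
    c=bot.calibration(n); p,d=bot.read_camera(n); cv2.imwrite('pics/'+f+'.png',p); np.savez('pics/'+f+'.npz',p=p,d=d,c=np.array([c],dtype=object)); return p,d,c
def load(f):
    z=np.load('pics/'+f+'.npz',allow_pickle=True); return z['p'],z['d'],z['c'][0]
def att(c):
    a=np.array(c['attitude'],float)
    return a if a.shape==(3,3) else R.from_quat(a).as_matrix()
def rays(c,uv):
    uv=np.atleast_2d(np.asarray(uv,float)); f=210/np.tan(np.radians(c['vfov'])/2)
    q=(uv-[c['cx'],c['cy']])/f; s=q.copy()
    for _ in range(30): s=q/(1+c['k1']*(s**2).sum(1,keepdims=True))
    return s
def onplane(c,uv,z):
    s=rays(c,uv); d=np.c_[s[:,0],-s[:,1],-np.ones(len(s))]@att(c).T; e=np.array(c['eye'],float)
    t=(z-e[2])/d[:,2]; return e+d*t[:,None]
def cloud(c,d):
    v,u=np.mgrid[0:420,0:560]; s=rays(c,np.c_[u.ravel(),v.ravel()]); 
    D=d.ravel()[:,None]; P=np.c_[s[:,0],-s[:,1],-np.ones(len(s))]*D
    return (P@att(c).T+np.array(c['eye'],float)).reshape(420,560,3)
E
python3 - <<'E'
from h import *
print(bot.get_state(),bot.grip_point_offset)
for n in['scene','top','wrist']:
    p,d,c=snap(n,n+'0');print(n,c)
E
```

```text
pics
{'time_s': 0.0, 'q': array([-1.36674118,  0.70709927, -0.02761828,  1.48495912,  0.02196646,
        0.9508973 , -0.07552654]), 'joint_vel': array([-0.00144866, -0.00055477,  0.00136585, -0.00031171,  0.0004771 ,
       -0.00225175, -0.00032243]), 'joint_efforts': array([ 4.41207612e-04, -8.83207870e+01,  1.23452671e+00, -2.36165464e+01,
        1.68728916e-02,  6.54776421e-03, -5.56460111e-05]), 'tcp_pos': array([139.82244188, 557.48655964, 230.83897227]), 'eef_rot': array([ 1.22591235e-01,  9.92457106e-01, -5.27387634e-04, -6.25873679e-05]), 'force': array([-0.47119808, -0.74032036,  0.24205717]), 'moment': array([ 0.00035361,  0.00291888, -0.02179064]), 'gripper_width': 85.30221773541314} 18.700000000000003
scene {'vfov': 52.41074311779928, 'cx': 278.7363563534682, 'cy': 211.02772341559896, 'k1': -0.07318755411621954, 'eye': array([1339.04880255,  381.0517424 ,  791.71797854]), 'attitude': array([0.22540466, 0.36379132, 0.77888275, 0.45846513])}
top {'vfov': 43.80405125330552, 'cx': 283.6786757499169, 'cy': 209.38836159053204, 'k1': -0.17727481478846302, 'eye': array([ 264.31665559,  -18.47854425, 1469.60315409]), 'attitude': array([-0.0624403 ,  0.0695768 ,  0.70520691, -0.70281114])}
wrist {'vfov': 60.98586602200304, 'cx': 276.5530158209878, 'cy': 203.73023491534536, 'k1': -0.08437517960473961, 'eye': array([ 74.35787258, 573.80649873, 373.92129645]), 'attitude': array([-0.10624104, -0.08117681,  0.60979016,  0.78120364])}
```

View pics/top0.png

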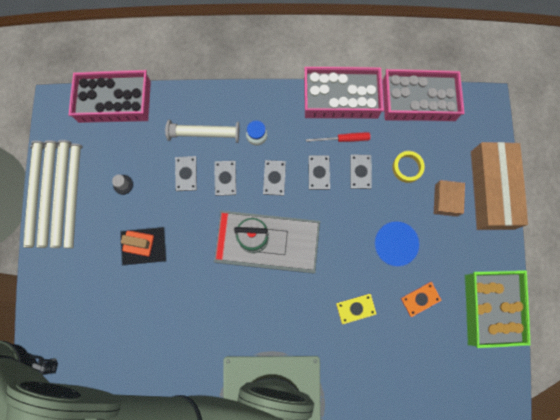

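View pics/scene0.png

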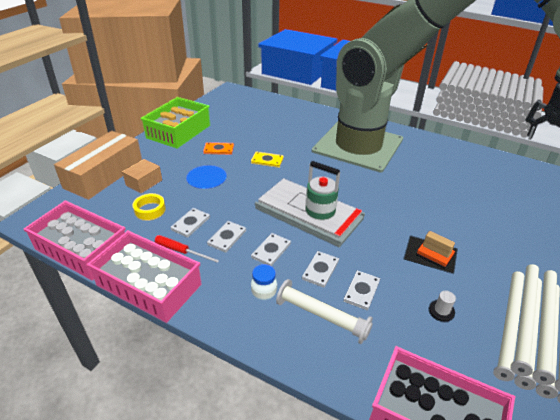

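View pics/wrist0.png

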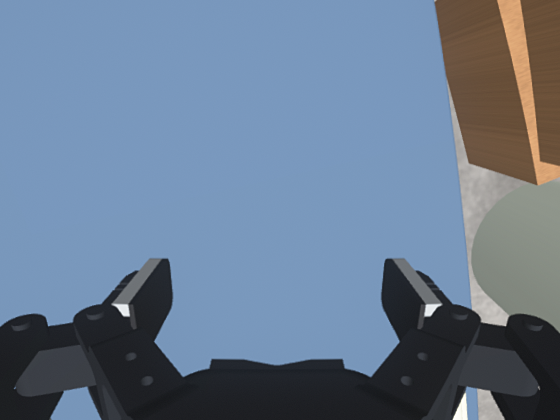

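Top view: five aluminium plates in a row (185–360, 172), the bed at (267,242) with its red end on the left, the canister at (252,234), the block on its black mat (143,245), and the blue mat at (397,243). The yellow and orange plates are decoys. Next I measure them.

```bash
cat > m.py <<'E'
from h import *
def rects(c,mask,z,amin=60):
    out=[]
    n,_=cv2.findContours(mask.astype(np.uint8),cv2.RETR_EXTERNAL,cv2.CHAIN_APPROX_NONE)[0:2]
    for k in n:
        if cv2.contourArea(k)<amin: continue
        P=onplane(c,k[:,0,:],z)[:,:2].astype(np.float32)
        r=cv2.minAreaRect(P); (cx,cy),(w,h),a=r
        b=cv2.boxPoints(r); e=[b[1]-b[0],b[2]-b[1]]; L=max(e,key=lambda v:np.hypot(*v)); 
        ang=np.degrees(np.arctan2(L[1],L[0]))%180
        out.append((k[:,0,:].mean(0).round(),round(cx,1),round(cy,1),round(max(w,h),1),round(min(w,h),1),round(ang,1)))
    return out
E
python3 - <<'E'
from m import *
p,d,c=load('top0'); X=cloud(c,d)
print('X table',np.median(X[300:320,150:180,2]))
hsv=cv2.cvtColor(p,cv2.COLOR_BGR2HSV); H,S,V=[hsv[...,i].astype(int) for i in range(3)]
for u,v in [(185,165),(250,265),(397,243),(130,260),(218,245),(300,225),(265,231),(136,240),(130,238)]: print(u,v,hsv[v,u],X[v,u].round(0),d[v,u])
roi=np.zeros((420,560),bool); roi[145:205,165:385]=1
m=(S<60)&(V>120)&roi; m=cv2.morphologyEx(m.astype(np.uint8),cv2.MORPH_CLOSE,np.ones((7,7)))
print('plates');[print(r) for r in rects(c,m,12)]
roi[:]=0; roi[205:280,205:330]=1
red=((H<8)|(H>172))&(S>120)&roi
print('red');[print(r) for r in rects(c,red,35,20)]
g=(((S<60)&(V>90))|red)&roi; g=cv2.morphologyEx(g.astype(np.uint8),cv2.MORPH_CLOSE,np.ones((5,5)))
print('bed');[print(r) for r in rects(c,g,35)]
b=(H>105)&(H<125)&(S>200)&(V>100)
print('blue');[print(r) for r in rects(c,b,3)]
roi[:]=0; roi[215:275,110:175]=1
bl=(V<50)&roi
print('black');[print(r) for r in rects(c,(V<60)&roi|(((H<20))&(S>90)&roi),3)]
o=(H<12)&(S>170)&roi
print('orange');[print(r) for r in rects(c,o,22)]
w=(H>=8)&(H<22)&(S<170)&(S>60)&roi
print('wood');[print(r) for r in rects(c,w,64)]
E
cd pics; python3 -c "
import cv2;p=cv2.imread('top0.png');cv2.imwrite('t0a.png',cv2.resize(p[205:285,100:340],None,fx=3.3,fy=3.3,interpolation=cv2.INTER_CUBIC))"
```

```text
X table 0.9723066527318451
185 165 [102   7 171] [672. 252.  13.] 1504.4526
250 265 [ 82  23 121] [381.  60.  27.] 1438.507
397 243 [110 188 214] [ 444. -358.    0.] 1480.3844
130 260 [100  20  39] [396. 404.   4.] 1460.159
218 245 [  1 170 207] [436. 149.  35.] 1439.8146
300 225 [  0   5 168] [491. -79.  35.] 1452.4943
265 231 [110  14  54] [452.  15. 188.] 1293.4851
136 240 [ 17 107 165] [445. 371.  67.] 1407.2917
130 238 [ 16 105 170] [451. 389.  65.] 1410.3613
plates
(array([274., 177.]), 633.8, -6.4, 103.8, 63.3, np.float32(179.7))
(array([225., 178.]), 634.1, 134.8, 104.6, 63.4, np.float32(1.3))
(array([185., 173.]), 647.8, 249.7, 104.4, 61.8, np.float32(2.3))
(array([319., 172.]), 650.0, -136.3, 102.2, 63.6, np.float32(179.2))
(array([360., 171.]), 653.1, -257.3, 103.9, 61.8, np.float32(178.2))
red
(array([251., 234.]), 466.5, 57.3, 22.2, 11.2, np.float32(89.9))
(array([221., 236.]), 462.7, 139.2, 128.1, 17.0, np.float32(173.8))
bed
(array([267., 241.]), 446.5, 13.3, 281.1, 148.8, np.float32(83.9))
blue
black
(array([143., 246.]), 437.4, 368.8, 123.4, 93.9, np.float32(95.5))
orange
(array([139., 243.]), 443.4, 379.1, 79.4, 59.8, np.float32(80.6))
wood
(array([135., 241.]), 441.2, 374.6, 82.6, 32.5, np.float32(75.0))
```

View pics/t0a.png

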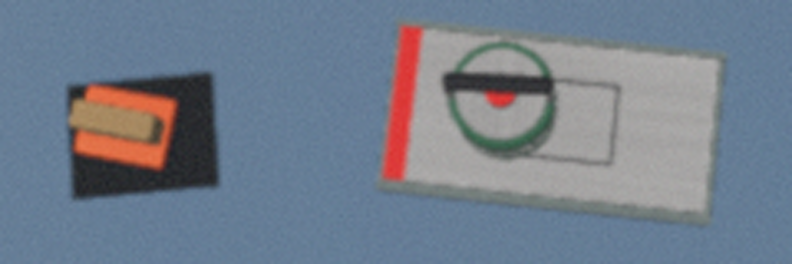

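```bash
cat > go.py <<'E'
# prints what is needed: go(x,y,z,heading of jaws deg)
from h import *
import sys
def go(x,y,z,hd=None):
    s=bot.get_state(); M=R.from_quat(s['eef_rot']).as_matrix(); p=np.array(s['tcp_pos'])
    cur=np.degrees(np.arctan2(M[1,1],M[0,1]))
    tilt=np.degrees(np.arccos(np.clip(-M[2,2],-1,1)))
    print('t',round(s['time_s'],2),'tcp',p.round(1),'jaw hd',round(cur,1),'tilt',round(tilt,2),'F',np.round(s['force'],1),'w',round(s['gripper_width'],1),'q7',round(s['q'][6],2),'q1',round(s['q'][0],2))
    if x is None: return
    d=np.array([x,y,z])-p
    T=M.copy()
    if hd is not None:
        a=(cur-hd+90)%180-90   # tool z turn (positive lowers heading)
        print('turn z deg',round(a,1),'units',round(a/6,2))
        T=M@R.from_euler('z',a,degrees=True).as_matrix()
    # leftover tilt, as rotvec in final tool frame
    tz=T.T@np.array([0,0,-1]); rv=np.cross([0,0,1],tz); print('untilt units',np.round(np.degrees(rv)/6,2))
    u=T.T@d/30; print('shift units (final tool axes)',u.round(2))
E
python3 - <<'E'
from m import *
p,d,c=load('top0')
hsv=cv2.cvtColor(p,cv2.COLOR_BGR2HSV); H,S,V=[hsv[...,i].astype(int) for i in range(3)]
for u,v in[(397,243),(380,240),(300,320)]:print(hsv[v,u])
roi=np.zeros((420,560),bool); roi[210:280,365:430]=1
[print('blue',r) for r in rects(c,(S>165)&roi,3)]
roi[:]=0; roi[222:240,225:275]=1
[print('bar',r) for r in rects(c,(V<75)&(S<90)&roi,185,20)]
import go
E
python3 -c "
from go import *
go(None,0,0)"
```

```text
[110 188 214]
[110 190 212]
[105  84 148]
blue (array([397., 243.]), 442.3, -356.1, 125.5, 123.8, np.float32(89.3))
bar (array([251., 230.]), 455.6, 50.7, 77.6, 12.9, np.float32(88.0))
t 0.15 tcp [139.9 557.5 231. ] jaw hd 75.9 tilt 0.05 F [ 0.2  0.1 -0.3] w 85.4 q7 -0.08 q1 -1.37
```

Request:
jog_arm(motion="0 0 0 0 0 1 85;0 0 0 0 0 1 85;0 0 0 0 0 1 85;0 0 0 0 0 1 85;0 0 0 0 0 1 85;0 0 0 0 0 1 85;0 0 0 0 0 1 85;0 0 0 0 0 1 85;0 0 0 0 0 1 85;0 0 0 0 0 1 85;0 0 0 0 0 1 85;0 0 0 0 0 1 85", grip_force=60)

```text
time_s: 1.15
tcp_pos: [139.8, 557.6, 231.1]
eef_rot: [0.684, 0.729, -0.0, 0.0]
force: [0.2, -0.6, -0.4]
gripper_width: 84.9
```

```bash
python3 -c "
from go import *
go(455.6,50.7,225,-2)"
```

```text
t 1.15 tcp [139.8 557.6 231.1] jaw hd 3.6 tilt 0.02 F [ 0.2 -0.6 -0.4] w 84.9 q7 -1.06 q1 -1.55
turn z deg 5.6 units 0.94
untilt units [-0.  0.  0.]
shift units (final tool axes) [-16.52  11.11   0.21]
```

Request:
jog_arm(motion="-0.8 0.55 0 0 0 0 85;-0.8 0.55 0 0 0 0 85;-0.8 0.55 0 0 0 0 85;-0.8 0.55 0 0 0 0 85;-0.8 0.55 0 0 0 0 85;-0.8 0.55 0 0 0 0 85;-0.8 0.55 0 0 0 0 85;-0.8 0.55 0 0 0 0 85;-0.8 0.55 0 0 0 0 85;-0.8 0.55 0 0 0 0 85;-0.8 0.55 0 0 0 0 85;0 0 0 0 0 0.9 85")

```text
time_s: 2.15
tcp_pos: [342.4, 302.2, 231.6]
eef_rot: [0.718, 0.696, 0.0, 0.001]
force: [0.8, -1.0, 0.7]
gripper_width: 84.8
```

```bash
python3 -c "
from go import *
go(455.6,50.7,225,-2)"
```

```text
t 2.15 tcp [342.4 302.2 231.6] jaw hd -1.7 tilt 0.11 F [ 0.8 -1.   0.7] w 84.8 q7 -0.55 q1 -0.98
turn z deg 0.3 units 0.04
untilt units [ 0.01  0.01 -0.  ]
shift units (final tool axes) [-8.25  4.06  0.24]
```

Request:
jog_arm(motion="-0.9 0.44 0 0 0 0 85;-0.9 0.44 0 0 0 0 85;-0.9 0.44 0 0 0 0 85;-0.9 0.44 0 0 0 0 85;-0.9 0.44 0 0 0 0 85;-0.9 0.44 0 0 0 0 85;-0.9 0.44 0 0 0 0 85;-0.9 0.44 0 0 0 0 85;-0.9 0.44 0 0 0 0 85;0 0 0 0 0 0 85;0 0 0 0 0 0 85")

```text
time_s: 3.07
tcp_pos: [451.7, 59.5, 231.2]
eef_rot: [0.717, 0.697, -0.0, 0.0]
force: [-1.2, 0.5, 0.2]
gripper_width: 85.1
```

```bash
python3 -c "
from go import *
go(455.6,50.7,225,-2)
snap('wrist','w1')
snap('scene','s1')"
```

```text
t 3.07 tcp [451.7  59.5 231.2] jaw hd -1.6 tilt 0.02 F [-1.2  0.5  0.2] w 85.1 q7 -0.01 q1 -0.35
turn z deg 0.4 units 0.06
untilt units [-0.  0.  0.]
shift units (final tool axes) [-0.29  0.14  0.21]
```

View pics/w1.png

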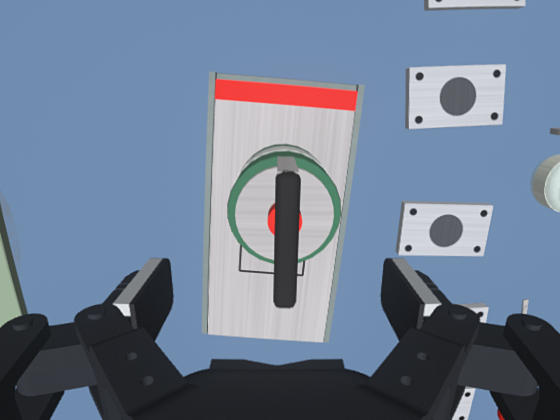

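View pics/s1.png

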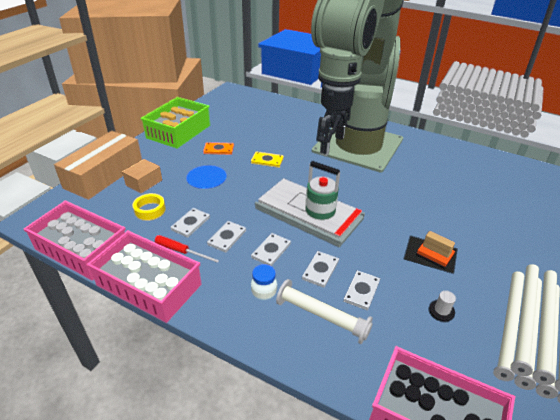

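Wrist view: the bar runs almost vertically in the image from (287,170) to (285,305), between the fingers. The bed is at (285,205).

Run:
```python
from m import *
p,d,c=load('w1')
hsv=cv2.cvtColor(p,cv2.COLOR_BGR2HSV); H,S,V=[hsv[...,i].astype(int) for i in range(3)]
roi=np.zeros((420,560),bool); roi[165:318,265:310]=1
X=cloud(c,d)
m=(V<60)&roi&(X[...,2]>175)
[print('bar',r) for r in rects(c,m,185,20)]
print(X[230,287],X[110,280],X[95,430])
# platen edges with wrist view: light pixels/red
roi[:]=0; roi[60:350,190:375]=1
red=((H<8)|(H>172))&(S>120)&roi; red[120:]=0
[print('red',r) for r in rects(c,red,35,20)]
g=((S<45)&(V>150)&roi)|red
g=cv2.morphologyEx(g.astype(np.uint8),cv2.MORPH_CLOSE,np.ones((3,3)))
k=max(cv2.findContours(g,0,2)[0],key=cv2.contourArea); print(cv2.boxPoints(cv2.minAreaRect(k)))
[print('platen',r) for r in rects(c,cv2.morphologyEx(g,cv2.MORPH_OPEN,np.ones((5,5))),35,500)]
```

```text
bar (array([286., 239.]), 456.3, 50.7, 81.8, 13.3, np.float32(87.6))
[457.0263054   58.91002567 186.05310463] [455.95054138 122.25279141  35.55936613] [605.67633319 133.83154078  11.86339825]
red (array([285.,  94.]), 461.5, 136.2, 130.5, 17.9, np.float32(173.7))
[[186.45859 332.09305]
 [209.03726  71.5699 ]
 [364.17203  85.01492]
 [341.59335 345.5381 ]]
platen (array([276., 202.]), 447.9, 13.5, 276.1, 142.3, np.float32(83.7))
```

Request:
jog_arm(motion="-0.3 0.15 0 0 0 0.1 60;0 0 0.8 0 0 0 60;0 0 0.8 0 0 0 60;0 0 0.75 0 0 0 60;0 0 0 0 0 0 60;0 0 0 0 0 0 0;0 0 0 0 0 0 0;0 0 0 0 0 0 0;0 0 0 0 0 0 0;0 0 0 0 0 0 0;0 0 0 0 0 0 0", grip_force=80)

```text
time_s: 4.08
tcp_pos: [456.3, 51.7, 161.4]
eef_rot: [0.72, 0.694, 0.001, 0.001]
force: [3.5, 0.4, 3.5]
gripper_width: 12.7
```

```bash
python3 -c "
from go import *
go(442.3,-356.1,230,-2)
snap('wrist','w2')"
```

```text
t 4.08 tcp [456.3  51.7 161.4] jaw hd -2.1 tilt 0.1 F [3.5 0.4 3.5] w 12.7 q7 0.04 q1 -0.29
turn z deg -0.1 units -0.01
untilt units [ 0.02 -0.    0.  ]
shift units (final tool axes) [-1.36e+01  1.00e-02 -2.29e+00]
```

View pics/w2.png

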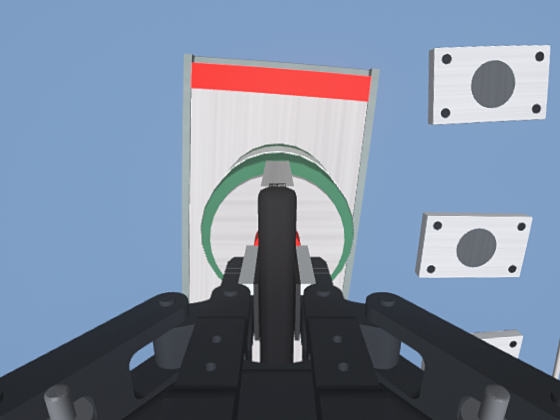

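Bar gripped (12.7 mm). Next: lift and carry.

Request:
jog_arm(motion="0 0 -0.3 0 0 0 0;0 0 -0.6 0 0 0 0;0 0 -0.7 0 0 0 0;-0.5 0 -0.4 0 0 0 0;-0.9 0 0 0 0 0 0;-0.9 0 0 0 0 0 0;-0.9 0 0 0 0 0 0;-0.9 0 0 0 0 0 0;-0.9 0 0 0 0 0 0;-0.9 0 0 0 0 0 0;-0.9 0 0 0 0 0 0;-0.9 0 0 0 0 0 0", grip_force=100)

```text
time_s: 5.13
tcp_pos: [446.5, -180.4, 220.5]
eef_rot: [0.72, 0.694, -0.0, -0.001]
force: [1.0, -0.2, -7.0]
gripper_width: 12.1
```

```bash
python3 -c "
from go import *
go(442.3,-356.1,220,-2)
"
```

```text
t 5.13 tcp [ 446.5 -180.4  220.5] jaw hd -2.1 tilt 0.09 F [ 1.  -0.2 -7. ] w 12.1 q7 0.45 q1 0.21
turn z deg -0.1 units -0.01
untilt units [-0.02 -0.    0.  ]
shift units (final tool axes) [-5.86  0.06  0.01]
```

Request:
jog_arm(motion="-0.9 0 0 0 0 0 0;-0.9 0 0 0 0 0 0;-0.9 0 0 0 0 0 0;-0.9 0 0 0 0 0 0;-0.9 0 0 0 0 0 0;-0.7 0 0 0 0 0 0;-0.4 0 0 0 0 0 0;0 0 0 0 0 0 0;0 0 0 0 0 0 0")

```text
time_s: 5.88
tcp_pos: [440.5, -347.1, 220.2]
eef_rot: [0.72, 0.694, -0.0, -0.001]
force: [0.6, -0.1, -7.5]
gripper_width: 12.1
```

```bash
python3 -c "
from go import *
go(442.3,-356.1,220,-2)
snap('wrist','w3');snap('scene','s3');snap('top','t3')
"
```

```text
t 5.88 tcp [ 440.5 -347.1  220.2] jaw hd -2.1 tilt 0.11 F [ 0.6 -0.1 -7.5] w 12.1 q7 0.7 q1 0.53
turn z deg -0.1 units -0.02
untilt units [-0.02 -0.01  0.  ]
shift units (final tool axes) [-0.3   0.07  0.01]
```

View pics/w3.png

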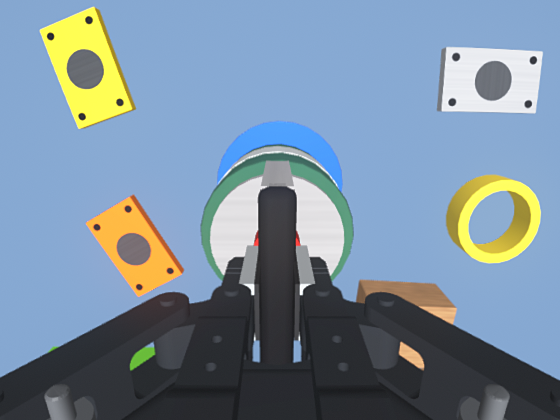

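View pics/s3.png

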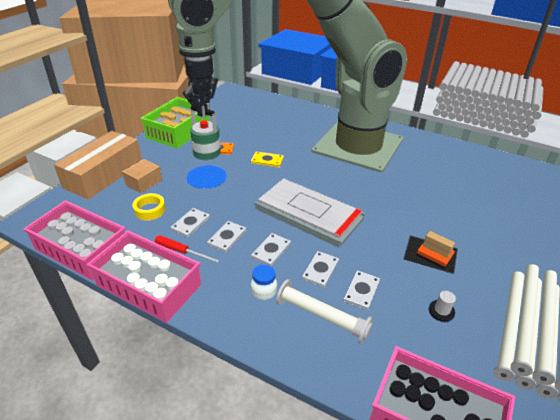

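View pics/t3.png

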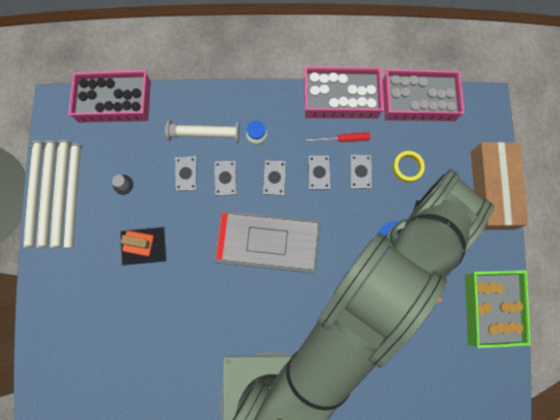

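Request:
jog_arm(motion="-0.3 0.05 0.4 0 0 0 0;0 0 0.7 0 0 0 0;0 0 0.7 0 0 0 0;0 0 0.5 0 0 0 0;0 0 0.3 0 0 0 0;0 0 0.2 0 0 0 0;0 0 0.1 0 0 0 0;0 0 0.08 0 0 0 0;0 0 0 0 0 0 0;0 0 0 0 0 0 0")

```text
time_s: 6.87
tcp_pos: [442.6, -356.4, 132.0]
eef_rot: [0.72, 0.694, 0.0, 0.0]
force: [0.4, 0.4, -5.9]
gripper_width: 11.9
```

```bash
python3 -c "
from go import *
go(442.3,-356.1,129.4,-2)
"
```

```text
t 6.87 tcp [ 442.6 -356.4  132. ] jaw hd -2.1 tilt 0.05 F [ 0.4  0.4 -5.9] w 11.9 q7 0.73 q1 0.56
turn z deg -0.1 units -0.01
untilt units [ 0.01  0.01 -0.  ]
shift units (final tool axes) [ 0.01 -0.01  0.09]
```

Request:
jog_arm(motion="0 0 0.05 0 0 0 0;0 0 0.04 0 0 0 0;0 0 0 0 0 0 0;0 0 0 0 0 0 12;0 0 0 0 0 0 20;0 0 0 0 0 0 40;0 0 0 0 0 0 50;0 0 0 0 0 0 50;0 0 0 0 0 0 50")

```text
time_s: 7.62
tcp_pos: [442.4, -356.3, 128.8]
eef_rot: [0.72, 0.694, -0.0, 0.0]
force: [0.1, 0.1, 0.7]
gripper_width: 50.0
```

Request:
jog_arm(motion="0 0 -0.3 0 0 0 60;0 0 -0.7 0 0 0 60;0 0 -1 0 0 0 60;0 0 -1 0 0 0 60;0 0 -0.5 0 0 0 60;0 0 0 0 0 0 60")

```text
time_s: 8.12
tcp_pos: [443.1, -357.0, 237.6]
eef_rot: [0.72, 0.694, 0.0, 0.003]
force: [-0.3, -0.8, 0.3]
gripper_width: 59.8
```

```bash
python3 -c "
from go import *
snap('wrist','w4');go(440,375,160,-10)
"
```

```text
t 8.17 tcp [ 442.8 -356.5  235.6] jaw hd -2.1 tilt 0.17 F [ 0.9 -0.7  0.1] w 59.9 q7 0.7 q1 0.54
turn z deg 7.9 units 1.32
untilt units [ 0.02  0.01 -0.  ]
shift units (final tool axes) [24.   -4.33  2.48]
```

View pics/w4.png

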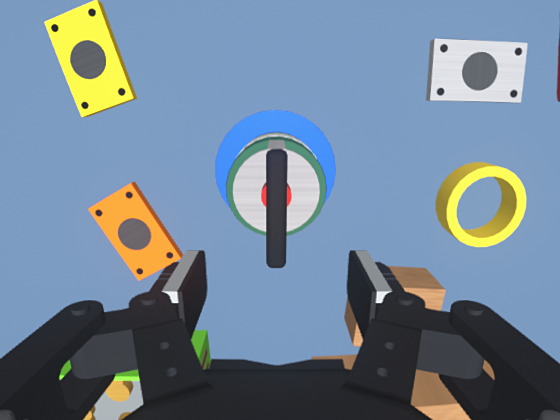

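Run:
```python
from m import *
p,d,c=load('w4')
hsv=cv2.cvtColor(p,cv2.COLOR_BGR2HSV); H,S,V=[hsv[...,i].astype(int) for i in range(3)]
X=cloud(c,d)
roi=np.zeros((420,560),bool); roi[140:275,250:310]=1
[print('bar',r) for r in rects(c,(V<60)&roi&(X[...,2]>143),153,20)]
roi[:]=0;roi[100:200,205:345]=1
m=(H>100)&(H<120)&(S>170)&roi
k=np.argwhere(m)[:,::-1]
P=onplane(c,k,3)[:,:2]; h=cv2.convexHull(P.astype(np.float32)); print('mat',cv2.fitEllipse(h), cv2.minEnclosingCircle(h))
p,d,c=load('t3')
hsv=cv2.cvtColor(p,cv2.COLOR_BGR2HSV); H,S,V=[hsv[...,i].astype(int) for i in range(3)]
roi[:]=0; roi[205:280,205:330]=1
red=((H<8)|(H>172))&(S>120)&roi
[print('red',r) for r in rects(c,red,35,20)]
g=(((S<25)&(V>130))|red)&roi; g=cv2.morphologyEx(g.astype(np.uint8),cv2.MORPH_CLOSE,np.ones((5,5)))
[print('platen',r) for r in rects(c,g,35)]
# outline hole
print(V[235:250,262])
o=(V<145)&(S<40)&roi; o[:,:243]=0;o[:,292:]=0;o[:226]=0;o[257:]=0
[print('outline',r) for r in rects(c,o,35,100)]
```

```text
bar (array([276., 230.]), 442.2, -369.9, 57.2, 12.4, np.float32(87.5))
mat ((441.6463623046875, -358.72637939453125), (126.50685119628906, 128.1373291015625), 85.44732666015625) ((441.5948181152344, -359.35357666015625), 64.23545837402344)
red (array([221., 236.]), 462.7, 139.2, 128.1, 17.0, np.float32(173.8))
platen (array([266., 241.]), 447.7, 14.4, 276.0, 141.1, np.float32(83.7))
[162 164 163 163 164 161 165 162 164 163 164 163 168 167 166]
outline (array([267., 241.]), 448.6, 14.2, 110.3, 70.5, np.float32(83.5))
```

Request:
jog_arm(motion="1 -0.1 0 0 0 0.7 70;1 -0.1 0 0 0 0.7 70;1 -0.1 0 0 0 0 70;1 -0.1 0 0 0 0 70;1 -0.1 0 0 0 0 70;1 -0.1 0 0 0 0 70;1 -0.1 0 0 0 0 70;1 -0.1 0 0 0 0 70;1 -0.1 0 0 0 0 70;1 -0.1 0 0 0 0 70;1 -0.1 0 0 0 0 70;1 -0.1 0 0 0 0 70")

```text
time_s: 9.17
tcp_pos: [465.4, 6.0, 233.3]
eef_rot: [0.769, 0.64, -0.0, -0.0]
force: [0.6, -0.6, 0.8]
gripper_width: 69.9
```

```bash
python3 -c "
from go import *
go(440,375,160,-10)
"
```

```text
t 9.17 tcp [465.4   6.  233.3] jaw hd -10.5 tilt 0.06 F [ 0.6 -0.6  0.8] w 69.9 q7 -0.03 q1 -0.24
turn z deg -0.5 units -0.08
untilt units [-0.01  0.    0.  ]
shift units (final tool axes) [11.97 -2.97  2.44]
```

```bash
python3 -c "
from go import *
snap('wrist','w5')
"
```

```text
(no output)
```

View pics/w5.png

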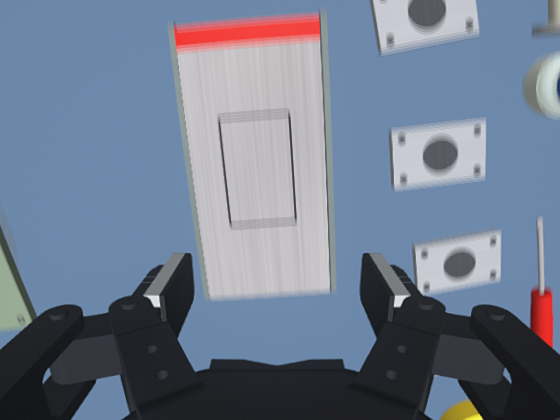

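Request:
jog_arm(motion="1 -0.2 0 0 0 0 70;1 -0.2 0 0 0 0 70;1 -0.2 0 0 0 0 70;1 -0.2 0 0 0 0 70;1 -0.2 0 0 0 0 70;1 -0.2 0 0 0 0 70;1 -0.25 0 0 0 0 70;1 -0.25 0 0 0 0 70;1 -0.25 0 0 0 0 70;1 -0.3 0 0 0 0 70;1 -0.3 0 0 0 0 70;0 0 0 0 0 0 70")

```text
time_s: 10.22
tcp_pos: [448.5, 348.5, 232.4]
eef_rot: [0.767, 0.642, -0.0, -0.001]
force: [-2.1, 0.8, -0.1]
gripper_width: 69.8
```

```bash
python3 -c "
from go import *
go(440,375,160,-10)
snap('wrist','w6')
"
```

```text
t 10.22 tcp [448.5 348.5 232.4] jaw hd -10.1 tilt 0.14 F [-2.1  0.8 -0.1] w 69.8 q7 -0.64 q1 -0.89
turn z deg -0.1 units -0.02
untilt units [-0.02 -0.01  0.  ]
shift units (final tool axes) [ 0.82 -0.43  2.41]
```

View pics/w6.png

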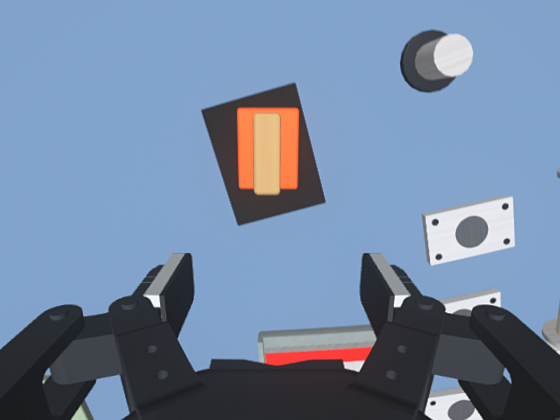

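Wrist view: the block (268,150) stands on the black mat (264,153), with its ridge top at (267,153) close to the tool's x direction.

Run:
```python
from m import *
p,d,c=load('w6')
hsv=cv2.cvtColor(p,cv2.COLOR_BGR2HSV); H,S,V=[hsv[...,i].astype(int) for i in range(3)]
X=cloud(c,d)
roi=np.zeros((420,560),bool); roi[75:235,195:335]=1
print(hsv[150,267],hsv[150,245],hsv[200,240],X[150,267],X[150,245])
warm=(H<25)&(S>90)&roi
orange=(H<11)&(S>150)&roi&(X[...,2]<40); wood=warm&(X[...,2]>58)
[print('wood',r) for r in rects(c,wood,67,100)]
[print('or',r) for r in rects(c,warm&(X[...,2]<40),25,100)]
[print('mat',r) for r in rects(c,(((V<80)&(S<90))|warm)&roi,3,100)]
```

```text
[ 18 106 231] [ 10 181 254] [170  24  63] [444.74192822 379.42218447  68.33675553] [421.40791891 378.44003222  26.17381091]
wood (array([266., 152.]), 443.0, 376.5, 70.3, 23.1, np.float32(80.0))
or (array([267., 144.]), 443.3, 375.3, 80.4, 60.8, np.float32(79.8))
mat (array([265., 154.]), 437.8, 365.2, 127.7, 98.5, np.float32(95.4))
```

```bash
python3 -c "
from go import *
go(443.1,376,33,-10)
"
```

```text
t 10.27 tcp [449.5 345.3 232.5] jaw hd -10.3 tilt 0.09 F [ 0.2 -0.9 -1.1] w 69.9 q7 -0.64 q1 -0.88
turn z deg -0.3 units -0.04
untilt units [-0.01  0.01  0.  ]
shift units (final tool axes) [ 0.98 -0.38  6.65]
```

Request:
jog_arm(motion="1 -0.4 0.5 0 0 0 60;0 0 1 0 0 0 60;0 0 1 0 0 0 60;0 0 1 0 0 0 60;0 0 1 0 0 0 60;0 0 1 0 0 0 60;0 0 0.8 0 0 0 60;0 0 0.3 0 0 0 60;0 0 0 0 0 0 60;0 0 0 0 0 0 60")

```text
time_s: 11.1
tcp_pos: [444.8, 374.2, 36.4]
eef_rot: [0.769, 0.639, 0.0, 0.0]
force: [0.7, 0.1, 0.9]
gripper_width: 60.0
```

```bash
python3 -c "
from go import *
go(443.1,376,33,-10)
snap('wrist','w7')
"
```

```text
t 11.1 tcp [444.8 374.2  36.4] jaw hd -10.5 tilt 0.02 F [0.7 0.1 0.9] w 60.0 q7 -0.6 q1 -0.87
turn z deg -0.5 units -0.09
untilt units [ 0.  0. -0.]
shift units (final tool axes) [ 0.05 -0.07  0.11]
```

View pics/w7.png

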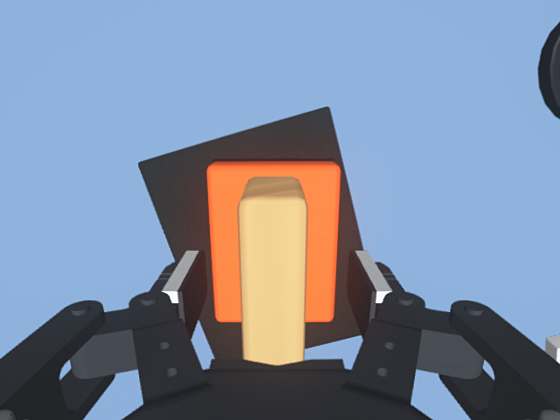

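Request:
jog_arm(motion="0.05 -0.05 0.05 0 0 -0.1 60;0 0 0 0 0 0 20;0 0 0 0 0 0 0;0 0 0 0 0 0 0;0 0 0 0 0 0 0;0 0 0 0 0 0 0;0 0 0 0 0 0 0;0 0 0 0 0 0 0", grip_force=100)

```text
time_s: 11.82
tcp_pos: [443.4, 376.5, 34.8]
eef_rot: [0.765, 0.644, 0.0, -0.0]
force: [-0.8, -0.8, 8.6]
gripper_width: 22.9
```

```bash
python3 -c "
from go import *
import math
h=math.radians(83.6)
print(448+75*math.cos(h),14+75*math.sin(h))
go(448+75*math.cos(h),14+75*math.sin(h),110,-6.4)
"
```

```text
456.36016991547444 88.53259393704472
t 11.82 tcp [443.4 376.5  34.8] jaw hd -9.9 tilt 0.04 F [-0.8 -0.8  8.6] w 22.9 q7 -0.6 q1 -0.87
turn z deg -3.5 units -0.58
untilt units [ 0.   -0.01  0.  ]
shift units (final tool axes) [-9.49  1.5  -2.51]
```

Request:
jog_arm(motion="0 0 -0.2 0 0 0 0;0 0 -0.6 0 0 0 0;0 0 -0.8 0 0 0 0;-0.6 0.15 -0.9 0 0 -0.3 0;-0.9 0.15 0 0 0 -0.3 0;-0.9 0.15 0 0 0 0 0;-0.9 0.15 0 0 0 0 0;-0.9 0.15 0 0 0 0 0;-0.9 0.15 0 0 0 0 0;-0.9 0.15 0 0 0 0 0;-0.9 0.15 0 0 0 0 0;-0.9 0.15 0 0 0 0 0")

```text
time_s: 12.82
tcp_pos: [455.7, 137.8, 109.6]
eef_rot: [0.745, 0.667, 0.0, 0.0]
force: [1.0, 0.4, -3.4]
gripper_width: 22.9
```

```bash
python3 -c "
from go import *
go(456.4,88.5,110,-6.4)
"
```

```text
t 12.82 tcp [455.7 137.8 109.6] jaw hd -6.3 tilt 0.01 F [ 1.   0.4 -3.4] w 22.9 q7 -0.21 q1 -0.44
turn z deg 0.1 units 0.02
untilt units [ 0.  0. -0.]
shift units (final tool axes) [-1.63  0.21 -0.01]
```

Request:
jog_arm(motion="-0.8 0.1 0 0 0 0 0;-0.5 0.1 0 0 0 0 0;-0.2 0 0.3 0 0 0 0;0 0 0.4 0 0 0 0;0 0 0.3 0 0 0 0;0 0 0.15 0 0 0 0;0 0 0 0 0 0 0;0 0 0 0 0 0 0")

```text
time_s: 13.48
tcp_pos: [456.8, 94.0, 74.8]
eef_rot: [0.745, 0.667, -0.0, -0.0]
force: [-0.2, -0.0, -3.0]
gripper_width: 22.9
```

```bash
python3 -c "
from go import *
go(456.4,88.5,66.8,-6.4)
snap('wrist','w8');snap('scene','s8')
"
```

```text
t 13.48 tcp [456.8  94.   74.8] jaw hd -6.3 tilt 0.02 F [-0.2 -0.  -3. ] w 22.9 q7 -0.14 q1 -0.32
turn z deg 0.1 units 0.02
untilt units [-0.  0.  0.]
shift units (final tool axes) [-0.18  0.01  0.27]
```

View pics/w8.png

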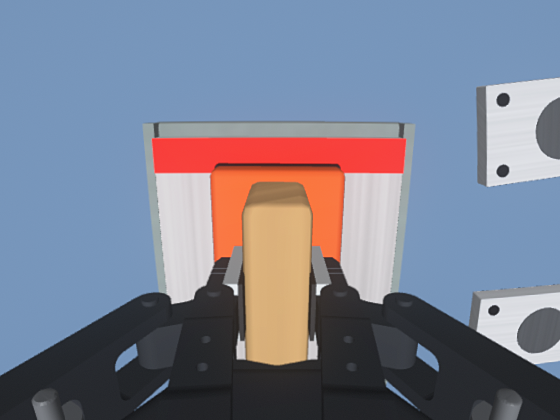

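View pics/s8.png

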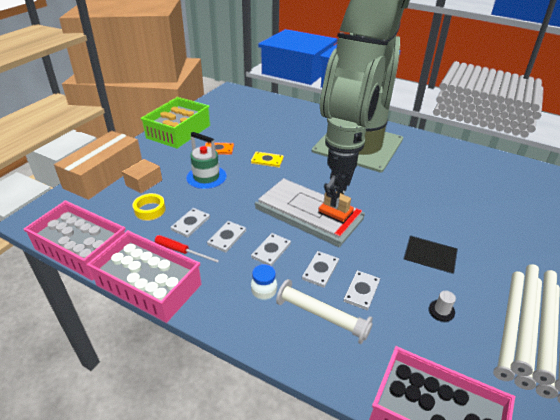

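Block centred over the red end. Pressing down gently.

Request:
jog_arm(motion="-0.17 0 0.1 0 0 0 0;0 0 0.1 0 0 0 0;0 0 0.1 0 0 0 0;0 0 0.06 0 0 0 0;0 0 0 0 0 0 0;0 0 0 0 0 0 0")

```text
time_s: 14.08
tcp_pos: [456.4, 88.2, 64.0]
eef_rot: [0.745, 0.667, -0.0, 0.0]
force: [-1.1, -4.0, 10.1]
gripper_width: 23.0
```

Request:
jog_arm(motion="0 0 0.04 0 0 0 0;0 0 0 0 0 0 0;0 0 0 0 0 0 0;-0.2 0 0 0 0 0 0;-0.25 0 0 0 0 0 0;-0.25 0 0 0 0 0 0;-0.25 0 0 0 0 0 0;-0.25 0 0 0 0 0 0;-0.25 0 0 0 0 0 0;-0.25 0 0 0 0 0 0")

```text
time_s: 14.92
tcp_pos: [451.6, 39.0, 63.1]
eef_rot: [0.744, 0.668, 0.001, 0.0]
force: [2.6, 9.5, 12.9]
gripper_width: 22.7
```

```bash
python3 -c "
from go import *
import math
h=math.radians(83.6)
go(448-75*math.cos(h),14-75*math.sin(h),63,-6.4)
"
```

```text
t 14.92 tcp [451.6  39.   63.1] jaw hd -6.2 tilt 0.16 F [ 2.6  9.5 12.9] w 22.7 q7 -0.06 q1 -0.19
turn z deg 0.2 units 0.03
untilt units [ 0.02 -0.02  0.  ]
shift units (final tool axes) [-3.34 -0.03 -0.  ]
```

Request:
jog_arm(motion="-0.3 0 0 0 0 0 0;-0.3 0 0 0 0 0 0;-0.3 0 0 0 0 0 0;-0.3 0 0 0 0 0 0;-0.3 0 0 0 0 0 0;-0.3 0 0 0 0 0 0;-0.3 0 0 0 0 0 0;-0.3 0 0 0 0 0 0;-0.3 0 0 0 0 0 0;-0.3 0 0 0 0 0 0;-0.2 0 0 0 0 0 0;0 0 0 0 0 0 0")

```text
time_s: 15.92
tcp_pos: [440.8, -58.0, 63.1]
eef_rot: [0.745, 0.667, 0.001, 0.0]
force: [0.6, -3.7, 12.4]
gripper_width: 22.8
```

Request:
jog_arm(motion="0 0 0 0 0 0 0;0 0 0 0 0 0 0")

```text
time_s: 16.08
tcp_pos: [440.7, -58.0, 63.0]
eef_rot: [0.745, 0.667, 0.0, 0.001]
force: [0.3, -4.0, 11.8]
gripper_width: 22.6
```

```bash
python3 -c "
from go import *
import math
h=math.radians(83.6)
go(448-75*math.cos(h),14-75*math.sin(h),63,-6.4)
snap('wrist','w9')
"
```

```text
t 16.08 tcp [440.7 -58.   63. ] jaw hd -6.3 tilt 0.1 F [ 0.3 -4.  11.8] w 22.6 q7 0.06 q1 0.04
turn z deg 0.1 units 0.01
untilt units [ 0.02  0.   -0.  ]
shift units (final tool axes) [-0.09 -0.03  0.  ]
```

View pics/w9.png

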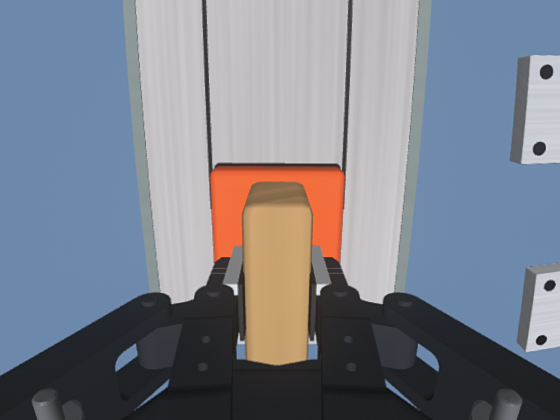

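Request:
jog_arm(motion="-0.08 0 0 0 0 0 0;0 0 0 0 0 0 0;0.2 0 0 0 0 0 0;0.3 0 0 0 0 0 0;0.3 0 0 0 0 0 0;0.3 0 0 0 0 0 0;0.3 0 0 0 0 0 0;0.3 0 0 0 0 0 0;0.3 0 0 0 0 0 0;0.3 0 0 0 0 0 0;0.3 0 0 0 0 0 0;0.3 0 0 0 0 0 0")

```text
time_s: 17.13
tcp_pos: [449.8, 25.9, 63.0]
eef_rot: [0.745, 0.667, -0.0, 0.001]
force: [-0.1, -9.2, 12.4]
gripper_width: 22.5
```

Request:
jog_arm(motion="0.3 0 0 0 0 0 0;0.3 0 0 0 0 0 0;0.3 0 0 0 0 0 0;0.3 0 0 0 0 0 0;0.3 0 0 0 0 0 0;0.3 0 0 0 0 0 0;0.2 0 0 0 0 0 0;0.1 0 0 0 0 0 0;0 0 0 0 0 0 0;0 0 0 0 0 0 0;0 0 0 0 0 0 0")

```text
time_s: 18.05
tcp_pos: [456.7, 89.2, 63.0]
eef_rot: [0.745, 0.667, 0.0, 0.0]
force: [0.7, -0.6, 12.8]
gripper_width: 22.7
```

```bash
python3 -c "
from go import *
go(456.4,88.5,63,-6.4)
snap('wrist','w10')
"
```

```text
t 18.05 tcp [456.7  89.2  63. ] jaw hd -6.3 tilt 0.06 F [ 0.7 -0.6 12.8] w 22.7 q7 -0.13 q1 -0.3
turn z deg 0.1 units 0.02
untilt units [ 0.01 -0.    0.  ]
shift units (final tool axes) [-0.03 -0.01  0.  ]
```

View pics/w10.png

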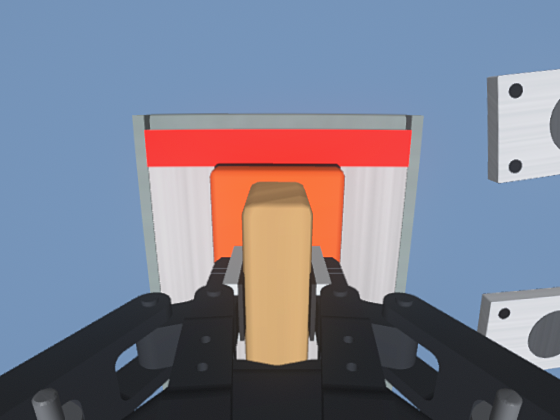

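Back at the red end, still pressed (~16 N). Now lifting and returning to the mat.

Request:
jog_arm(motion="0 0 -0.3 0 0 0 0;0 0 -0.6 0 0 0 0;0 0 -0.6 0 0 0 0;0.6 0 0 0 0 0 0;0.9 0 0 0 0 0 0;0.9 0 0 0 0 0 0;0.9 0 0 0 0 0 0;0.9 0 0 0 0 0 0;0.9 0 0 0 0 0 0;0.9 0 0 0 0 0 0;0.9 0 0 0 0 0 0;0.9 0 0 0 0 0 0")

```text
time_s: 19.1
tcp_pos: [481.6, 323.3, 108.0]
eef_rot: [0.745, 0.667, -0.0, -0.0]
force: [-0.2, -0.9, -2.5]
gripper_width: 22.4
```

```bash
python3 -c "
from go import *
go(437.7,367,80,-2)
"
```

```text
t 19.1 tcp [481.6 323.3 108. ] jaw hd -6.3 tilt 0.03 F [-0.2 -0.9 -2.5] w 22.4 q7 -0.48 q1 -0.77
turn z deg -4.3 units -0.71
untilt units [-0.  0.  0.]
shift units (final tool axes) [ 1.4  -1.51  0.93]
```

Request:
jog_arm(motion="0 0 0 0 0 -0.7 0;0.6 -0.8 0 0 0 0 0;0.5 -0.7 0.5 0 0 0 0;0 0 0.5 0 0 0 0;0 0 0 0 0 0 0;0 0 0 0 0 0 0")

```text
time_s: 19.6
tcp_pos: [438.2, 356.0, 77.7]
eef_rot: [0.72, 0.694, -0.001, 0.0]
force: [0.2, -0.2, -1.7]
gripper_width: 22.6
```

```bash
python3 -c "
from go import *
go(437.7,367,34.8,-2)
snap('wrist','w11')
"
```

```text
t 19.6 tcp [438.2 356.   77.7] jaw hd -2.1 tilt 0.07 F [ 0.2 -0.2 -1.7] w 22.6 q7 -0.49 q1 -0.85
turn z deg -0.1 units -0.02
untilt units [-0.01  0.01  0.  ]
shift units (final tool axes) [ 0.37 -0.03  1.43]
```

View pics/w11.png

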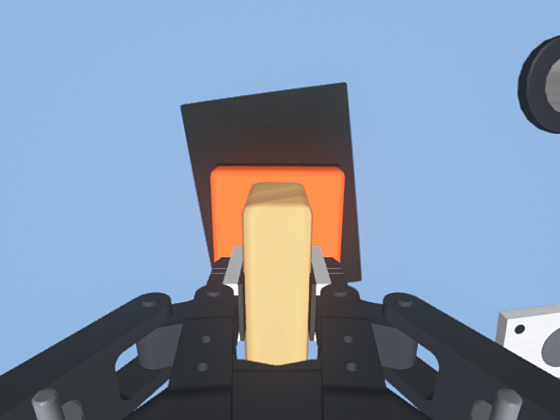

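Request:
jog_arm(motion="0.37 0 0.3 0 0 0 0;0 0 0.4 0 0 0 0;0 0 0.3 0 0 0 0;0 0 0.2 0 0 0 0;0 0 0.12 0 0 0 0;0 0 0.08 0 0 0 0;0 0 0 0 0 0 0;0 0 0 0 0 0 0")

```text
time_s: 20.32
tcp_pos: [438.7, 367.5, 35.9]
eef_rot: [0.72, 0.694, 0.0, 0.0]
force: [-0.4, 0.3, -1.3]
gripper_width: 22.6
```

Request:
jog_arm(motion="0 0 0.05 0 0 0 0;0 0 0 0 0 0 0;0 0 0 0 0 0 24;0 0 0 0 0 0 30;0 0 0 0 0 0 40;0 0 0 0 0 0 50;0 0 -0.1 0 0 0 50;0 0 -0.5 0 0 0 60;0 0 -1 0 0 0 70;0 0 -1 0 0 0 80;0 0 -1 0 0 0 80;0 0 -1 0 0 0 80")

```text
time_s: 21.32
tcp_pos: [438.4, 367.4, 173.9]
eef_rot: [0.72, 0.694, -0.0, 0.0]
force: [-1.0, 0.3, -0.5]
gripper_width: 80.1
```

```bash
python3 -c "
from go import *
snap('wrist','w12');snap('scene','s12')
go(647.8,249.7,120,-87.7)
"
```

```text
t 21.42 tcp [439.9 368.5 176.6] jaw hd -2.1 tilt 0.35 F [-0.1  0.6  0.3] w 80.1 q7 -0.54 q1 -0.89
turn z deg 85.6 units 14.27
untilt units [-0.04 -0.05  0.  ]
shift units (final tool axes) [6.76 4.24 1.9 ]
```

View pics/w12.png

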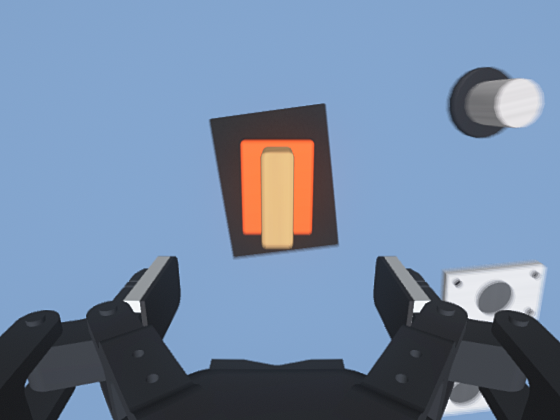

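View pics/s12.png

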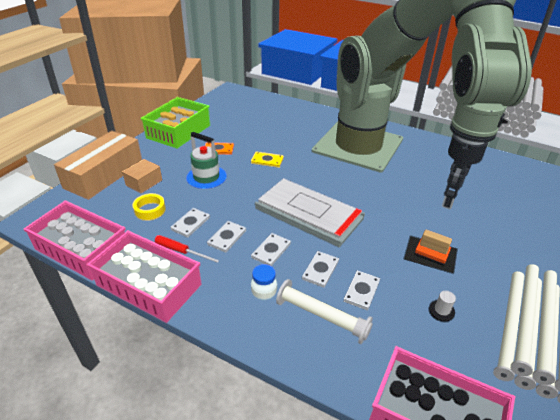

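Block standing on its mat, released. Next, refine the plate positions from the wrist pictures already taken.

Run:
```python
from m import *
for f in ['top0','w1','w2','w3','w4','w6','w12']:
    p,d,c=load(f)
    hsv=cv2.cvtColor(p,cv2.COLOR_BGR2HSV); H,S,V=[hsv[...,i].astype(int) for i in range(3)]
    X=cloud(c,d)
    m=(X[...,0]>570)&(X[...,0]<720)&(np.abs(X[...,1])<330)&((S<45)&(V>120))
    m=cv2.morphologyEx(m.astype(np.uint8),cv2.MORPH_CLOSE,np.ones((9,9)))
    for r in rects(c,m,12,100):
        if 90<r[3]<112 and 55<r[4]<70: print(f,r)
```

```text
top0 (array([225., 178.]), 633.0, 136.3, 101.7, 61.0, np.float32(0.9))
top0 (array([274., 177.]), 634.2, -6.6, 102.8, 61.1, np.float32(177.0))
top0 (array([185., 173.]), 647.7, 249.9, 102.5, 61.5, np.float32(2.3))
top0 (array([319., 172.]), 650.0, -135.5, 101.5, 61.4, np.float32(179.9))
top0 (array([360., 171.]), 652.6, -257.2, 102.7, 61.7, np.float32(178.2))
w1 (array([442., 229.]), 632.7, -10.0, 103.2, 66.2, np.float32(177.0))
w1 (array([455.,  96.]), 632.2, 132.6, 103.2, 60.1, np.float32(2.2))
w2 (array([471., 244.]), 632.5, -8.2, 104.4, 62.8, np.float32(176.8))
w2 (array([486.,  84.]), 632.1, 132.2, 103.8, 60.0, np.float32(2.2))
w3 (array([489.,  80.]), 650.3, -260.6, 104.3, 60.0, np.float32(178.4))
w4 (array([476.,  70.]), 649.9, -260.9, 103.6, 59.9, np.float32(178.4))
w6 (array([469., 229.]), 646.6, 248.2, 103.0, 64.0, np.float32(2.9))
w12 (array([495., 290.]), 649.3, 247.4, 105.8, 66.5, np.float32(2.7))
```

Request:
jog_arm(motion="0 0 -0.2 0 0 -1 80;0 0 0 0 0 -1 80;0 0 0 0 0 -1 80;0 0 0 0 0 -1 80;0 0 0 0 0 -1 80;0 0 0 0 0 -1 80;0 0 0 0 0 -1 80;0 0 0 0 0 -1 80;0 0 0 0 0 -1 80;0 0 0 0 0 -1 80;0 0 0 0 0 -1 80;0 0 0 0 0 -1 80")

```text
time_s: 22.42
tcp_pos: [438.5, 367.5, 178.1]
eef_rot: [0.172, 0.985, -0.0, -0.0]
force: [0.1, 0.0, -0.4]
gripper_width: 80.3
```

```bash
python3 -c "
from go import *
go(647.8,249.7,120,92)
print(bot.get_state()['q'].round(2))
"
```

```text
t 22.42 tcp [438.5 367.5 178.1] jaw hd 70.2 tilt 0.02 F [ 0.1  0.  -0.4] w 80.3 q7 0.39 q1 -0.7
turn z deg -21.8 units -3.63
untilt units [-0. -0.  0.]
shift units (final tool axes) [-6.84 -4.17  1.94]
[-0.7   0.77 -0.1   1.56  0.09  0.81  0.39]
```

Request:
jog_arm(motion="0 0 0 0 0 -1 80;0 0 0 0 0 -1 80;0 0 0 0 0 -1 80;-0.8 -0.5 0.3 0 0 -0.6 80;-0.8 -0.5 0.3 0 0 0 80;-0.9 -0.5 0.3 0 0 0 80;-0.9 -0.5 0.3 0 0 0 80;-0.9 -0.5 0.3 0 0 0 80;-0.8 -0.5 0.4 0 0 0 80;-0.8 -0.6 0 0 0 0 80;-0.5 -0.5 0 0 0 0 80;0 0 0 0 0 0 80")

```text
time_s: 23.42
tcp_pos: [635.6, 243.6, 120.2]
eef_rot: [-0.011, 1.0, -0.001, 0.0]
force: [0.8, -0.3, 0.3]
gripper_width: 79.7
```

```bash
python3 -c "
from go import *
snap('wrist','w13')
go(647.0,248.5,-2,92.5)
"
```

```text
t 23.47 tcp [633.9 245.9 120.4] jaw hd 91.3 tilt 0.07 F [ 0.1  0.1 -0.5] w 79.8 q7 1.01 q1 -0.33
turn z deg -1.2 units -0.19
untilt units [-0.01 -0.    0.  ]
shift units (final tool axes) [-0.44  0.07  4.08]
```

View pics/w13.png

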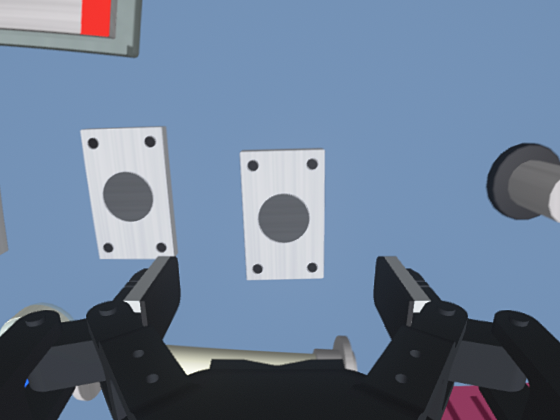

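```bash
cat >> m.py <<'E'
def plates(f,zt=12,lim=(570,720,-330,330)):
    p,d,c=load(f)
    hsv=cv2.cvtColor(p,cv2.COLOR_BGR2HSV); H,S,V=[hsv[...,i].astype(int) for i in range(3)]
    X=cloud(c,d)
    m=(X[...,0]>lim[0])&(X[...,0]<lim[1])&(X[...,1]>lim[2])&(X[...,1]<lim[3])&((S<45)&(V>120))&(np.abs(X[...,2]-zt)<5)
    m=cv2.morphologyEx(m.astype(np.uint8),cv2.MORPH_CLOSE,np.ones((9,9)))
    for r in rects(c,m,zt,100):
        if 60<r[3]<112 and 45<r[4]<70: print(f,r)
E
python3 -c "
from m import *
plates('w13')"
```

```text
w13 (array([283., 213.]), 647.5, 247.7, 100.3, 59.4, np.float32(2.8))
w13 (array([129., 192.]), 634.1, 133.6, 100.2, 61.4, np.float32(2.2))
```

Consistent: (647.5, 247.7). Descend and grip.

Request:
jog_arm(motion="-0.45 0.06 0.5 0 0 -0.2 80;0 0 0.9 0 0 0 80;0 0 0.9 0 0 0 80;0 0 0.9 0 0 0 80;0 0 0.5 0 0 0 80;0 0 0.3 0 0 0 80;0 0 0 0 0 0 80;0 0 0 0 0 0 80")

```text
time_s: 24.13
tcp_pos: [646.5, 250.8, 2.2]
eef_rot: [-0.024, 1.0, 0.0, 0.0]
force: [-0.4, -0.0, 0.4]
gripper_width: 80.2
```

```bash
python3 -c "
from go import *
snap('wrist','w14')
go(647.5,247.7,-2,92.5)
"
```

```text
t 24.18 tcp [646.8 250.8   2.7] jaw hd 92.7 tilt 0.1 F [-0.3 -0.2  1.1] w 80.1 q7 1.02 q1 -0.33
turn z deg 0.2 units 0.04
untilt units [ 0.01  0.02 -0.  ]
shift units (final tool axes) [-0.02 -0.11  0.16]
```

View pics/w14.png

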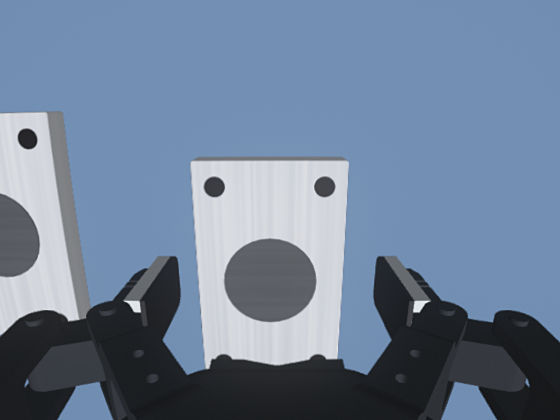

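Request:
jog_arm(motion="0 -0.1 0.14 0 0 0 80;0 0 0 0 0 0 70;0 0 0 0 0 0 62;0 0 0 0 0 0 50;0 0 0 0 0 0 50;0 0 0 0 0 0 50;0 0 0 0 0 0 50", grip_force=80)

```text
time_s: 24.77
tcp_pos: [646.7, 247.3, -1.8]
eef_rot: [-0.024, 1.0, -0.0, 0.0]
force: [-4.0, -2.6, 13.1]
gripper_width: 58.1
```

```bash
python3 -c "
from go import *
snap('wrist','w15')
go(448,14,110,173.6)
"
```

```text
t 24.82 tcp [646.7 247.3  -1.8] jaw hd 92.7 tilt 0.04 F [-4.5 -1.3 12.2] w 57.6 q7 1.02 q1 -0.33
turn z deg -80.9 units -13.48
untilt units [-0.01 -0.    0.  ]
shift units (final tool axes) [ 8.47  5.71 -3.73]
```

View pics/w15.png

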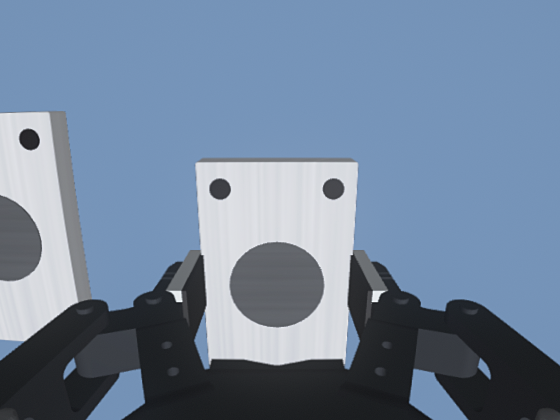

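Request:
jog_arm(motion="0 0 -0.3 0 0 0 50;0 0 -0.7 0 0 0 50;0 0 -1 0 0 1 50;0 0 -0.9 0 0 1 50;0 0 -0.9 0 0 1 50;0 0 0 0 0 1 50;0 0 0 0 0 1 50;0 0 0 0 0 1 50;0 0 0 0 0 1 50;0 0 0 0 0 1 50;0 0 0 0 0 1 50;0 0 0 0 0 1 50")

```text
time_s: 25.82
tcp_pos: [646.3, 247.6, 111.6]
eef_rot: [0.482, 0.876, 0.0, -0.0]
force: [0.2, 1.0, -1.6]
gripper_width: 57.5
```

Request:
jog_arm(motion="0 0 0 0 0 1 50;0 0 0 0 0 1 50;0 0 0 0 0 1 50;0 0 0 0 0 1 50;0 0 0 0 0 1 50;0 0 0 0 0 1 50;0 0 0 0 0 0.5 50;-0.9 -0.6 0 0 0 0 50;-0.9 -0.6 0 0 0 0 50;-0.9 -0.6 0 0 0 0 50;-0.9 -0.6 0 0 0 0 50;-0.9 -0.6 0 0 0 0 50")

```text
time_s: 26.82
tcp_pos: [541.0, 122.3, 111.8]
eef_rot: [0.745, 0.668, 0.0, 0.0]
force: [1.3, 0.3, -2.2]
gripper_width: 57.5
```

```bash
python3 -c "
from go import *
go(448,14,110,-6.4)
"
```

```text
t 26.82 tcp [541.  122.3 111.8] jaw hd -6.2 tilt 0.05 F [ 1.3  0.3 -2.2] w 57.5 q7 -0.2 q1 -0.36
turn z deg 0.2 units 0.03
untilt units [ 0.01 -0.01  0.  ]
shift units (final tool axes) [-3.93 -2.68  0.06]
```

Request:
jog_arm(motion="-0.9 -0.6 0 0 0 0 50;-0.9 -0.6 0 0 0 0 50;-0.9 -0.6 0 0 0 0 50;-0.6 -0.5 0 0 0 0 50;-0.3 -0.2 0.5 0 0 0 50;0 0 0.3 0 0 0 50;0 0 0 0 0 0 50;0 0 0 0 0 0 50")

```text
time_s: 27.48
tcp_pos: [456.3, 24.6, 87.0]
eef_rot: [0.745, 0.667, 0.0, -0.0]
force: [0.1, 0.2, -1.1]
gripper_width: 57.8
```

```bash
python3 -c "
from go import *
snap('wrist','w16')
go(448,14,33,-6.4)
"
```

```text
t 27.53 tcp [456.5  24.7  87.3] jaw hd -6.2 tilt 0.03 F [ 0.4  0.  -1.7] w 57.7 q7 -0.04 q1 -0.16
turn z deg 0.2 units 0.03
untilt units [ 0. -0.  0.]
shift units (final tool axes) [-0.39 -0.24  1.81]
```

View pics/w16.png

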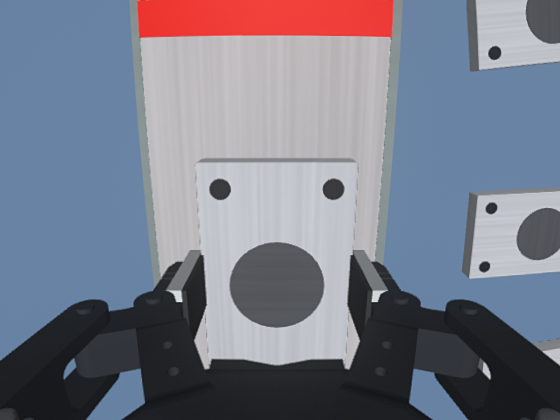

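Run:
```python
from m import *
for f in ['w1','w5','w8','w16']:
    p,d,c=load(f)
    hsv=cv2.cvtColor(p,cv2.COLOR_BGR2HSV); H,S,V=[hsv[...,i].astype(int) for i in range(3)]
    red=((H<4)|(H>176))&(S>200); red[178:]=0
    for r in rects(c,red,35,800): print(f,'red',r)
p,d,c=load('w5'); hsv=cv2.cvtColor(p,cv2.COLOR_BGR2HSV); V=hsv[...,2]; print(V[170,215:235],V[105:122,255])
roi=np.zeros(V.shape,bool); roi[95:240,208:308]=1
# inner bright region bounded by dark sides: use corners of line pixels
bh=cv2.morphologyEx(V,cv2.MORPH_BLACKHAT,np.ones((15,15))); m=(bh>35)&roi
P=onplane(c,np.argwhere(m)[:,::-1],35)[:,:2].astype(np.float32); print(cv2.minAreaRect(P),len(P))
```

```text
w16 red (array([179.,  22.]), 419.6, 141.0, 44.7, 17.4, np.float32(173.8))
[195 194 196 197 198 198 197 195 120  66 137 190 197 194 194 194 195 194
 192 191] [196 195 196 196 194 180 175 179 181 177 180 176 175 178 173 177 188]
((447.9217834472656, 14.032978057861328), (110.45046997070312, 68.86370849609375), 83.65612030029297) 592
```

Request:
jog_arm(motion="-0.4 -0.25 0.4 0 0 0 50;0 0 0.5 0 0 0 50;0 0 0.4 0 0 0 50;0 0 0.2 0 0 0 50;0 0 0.15 0 0 0 50;0 0 0 0 0 0 50;0 0 0 0 0 0 50")

```text
time_s: 28.12
tcp_pos: [447.3, 13.0, 37.9]
eef_rot: [0.745, 0.667, 0.0, 0.0]
force: [0.1, -0.7, -2.3]
gripper_width: 57.8
```

```bash
python3 -c "
from go import *
go(448,14,33,-6.4)
"
```

```text
t 28.12 tcp [447.3  13.   37.9] jaw hd -6.3 tilt 0.02 F [ 0.1 -0.7 -2.3] w 57.8 q7 -0.02 q1 -0.12
turn z deg 0.1 units 0.02
untilt units [ 0.  0. -0.]
shift units (final tool axes) [0.03 0.02 0.16]
```

Request:
jog_arm(motion="0.03 0.02 0.1 0 0 0 50;0 0 0.05 0 0 0 50;0 0 0 0 0 0 50;0 0 0 0 0 0 60;0 0 0 0 0 0 64;0 0 0 0 0 0 72;0 0 0 0 0 0 80;0 0 -0.5 0 0 0 80;0 0 -1 0 0 0 80;0 0 -1 0 0 0 80;0 0 -1 0 0 0 80;0 0 0 0 0 0 80")

```text
time_s: 29.12
tcp_pos: [449.0, 13.6, 142.2]
eef_rot: [0.745, 0.667, 0.002, 0.002]
force: [0.1, -0.6, -0.8]
gripper_width: 79.9
```

```bash
python3 -c "
from m import *
snap('wrist','w17'); plates('w17',47,(370,540,-80,120))
from go import *
go(633.5,133.5,130,-87.6)
"
```

```text
w17 (array([274., 204.]), 447.0, 11.2, 100.2, 59.9, np.float32(83.7))
t 29.17 tcp [448.7  13.7 140.2] jaw hd -6.3 tilt 0.23 F [-0.7  0.1 -0.4] w 80.2 q7 -0.04 q1 -0.16
turn z deg 81.3 units 13.55
untilt units [-0.   -0.04  0.  ]
shift units (final tool axes) [ 6.32 -3.73  0.37]
```

View pics/w17.png

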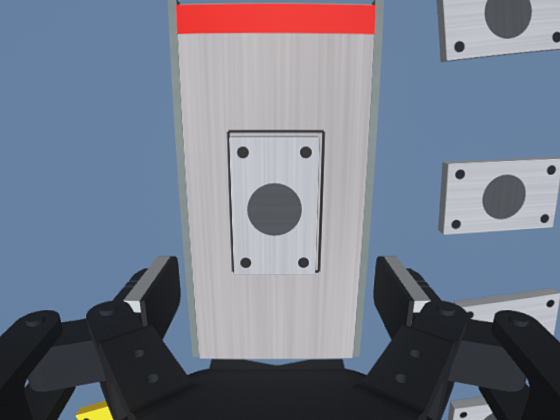

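Plate 1 lies inside the outline, slightly toward the lower left in the image. I check its offset against the outline in the same picture.

Run:
```python
from m import *
p,d,c=load('w17')
Q=onplane(c,[(228,131),(324,131),(319.5,271),(233,272)],35)[:,:2]; print(Q.round(1),Q.mean(0))
cv2.imwrite('pics/w17z.png',cv2.resize(p[120:285,215:335],None,fx=3.5,fy=3.5,interpolation=cv2.INTER_CUBIC))
```

```text
[[421.1  66.9]
 [487.2  59.6]
 [475.8 -46. ]
 [409.4 -39.4]] [448.37117025  10.30594005]
```

View pics/w17z.png

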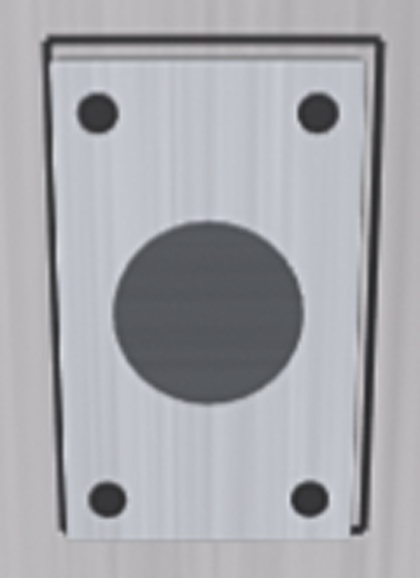

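Request:
jog_arm(motion="0 0 0 0 0 1 80;0 0 0 0 0 1 80;0 0 0 0 0 1 80;0 0 0 0 0 1 80;0 0 0 0 0 1 80;0 0 0 0 0 1 80;0 0 0 0 0 1 80;0 0 0 0 0 1 80;0 0 0 0 0 1 80;0 0 0 0 0 1 80;0 0 0 0 0 1 80;0 0 0 0 0 1 80")

```text
time_s: 30.17
tcp_pos: [447.4, 13.5, 137.4]
eef_rot: [0.995, 0.099, -0.001, 0.0]
force: [-0.1, 0.1, 0.0]
gripper_width: 79.8
```

Request:
jog_arm(motion="0 0 0 0 0 1 80;0 0 0 0 0 0.55 80;0.9 -0.55 0 0 0 0 80;0.9 -0.55 0 0 0 0 80;0.9 -0.55 0 0 0 0 80;0.9 -0.55 0 0 0 0 80;0.9 -0.55 0 0 0 0 80;0.9 -0.5 0.2 0 0 0 80;0.6 -0.4 0.2 0 0 0 80;0.2 0 0 0 0 0 80;0 0 0 0 0 0 80;0 0 0 0 0 0 80")

```text
time_s: 31.17
tcp_pos: [628.4, 130.2, 125.1]
eef_rot: [1.0, 0.021, -0.001, 0.001]
force: [-0.4, 0.5, 0.2]
gripper_width: 79.8
```

```bash
python3 -c "
from m import *
from go import *
snap('wrist','w18'); go(633.5,133.5,-2,-87.8); plates('w18')
"
```

```text
t 31.22 tcp [628.4 130.1 125.6] jaw hd -87.6 tilt 0.06 F [-0.1 -0.4  0.3] w 79.9 q7 -1.29 q1 -0.51
turn z deg 0.2 units 0.03
untilt units [ 0.01  0.01 -0.  ]
shift units (final tool axes) [ 0.18 -0.11  4.25]
w18 (array([458., 193.]), 634.8, -8.6, 100.2, 63.0, np.float32(176.9))
w18 (array([273., 186.]), 634.6, 132.3, 98.9, 59.9, np.float32(2.2))
```

View pics/w18.png

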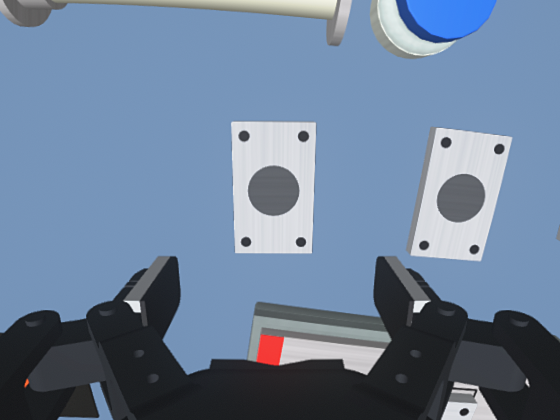

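Request:
jog_arm(motion="0.2 -0.1 0.5 0 0 0 80;0 0 0.9 0 0 0 80;0 0 0.9 0 0 0 80;0 0 0.9 0 0 0 80;0 0 0.5 0 0 0 80;0 0 0.4 0 0 0 80;0 0 0.1 0 0 0 80;0 0 0 0 0 0 80;0 0 0 0 0 0 80")

```text
time_s: 31.97
tcp_pos: [635.4, 134.0, 1.2]
eef_rot: [1.0, 0.021, 0.001, 0.0]
force: [-0.5, 0.7, -0.0]
gripper_width: 80.0
```

```bash
python3 -c "
from go import *
go(634.3,132.7,-2,-87.8)
"
```

```text
t 31.97 tcp [635.4 134.    1.2] jaw hd -87.6 tilt 0.08 F [-0.5  0.7 -0. ] w 80.0 q7 -1.23 q1 -0.48
turn z deg 0.2 units 0.04
untilt units [ 0.   -0.01  0.  ]
shift units (final tool axes) [-0.04  0.04  0.11]
```

Request:
jog_arm(motion="-0.04 0.04 0.1 0 0 0 80;0 0 0 0 0 0 70;0 0 0 0 0 0 62;0 0 0 0 0 0 50;0 0 0 0 0 0 50;0 0 0 0 0 0 50;0 0 0 0 0 0 50;0 0 -0.3 0 0 0 50;0 0 -0.7 0 0 0 50;0 0 -1 0 0 0 50;0 0 -1 0 0 -0.5 50;0 0 -0.8 0 0 -1 50")

```text
time_s: 32.97
tcp_pos: [633.8, 132.8, 113.5]
eef_rot: [0.995, 0.1, 0.001, 0.0]
force: [0.6, 0.2, -2.3]
gripper_width: 57.4
```

Request:
jog_arm(motion="0 0 0 0 0 -1 50;0 0 0 0 0 -1 50;0 0 0 0 0 -1 50;0 0 0 0 0 -1 50;0 0 0 0 0 -1 50;0 0 0 0 0 -1 50;0 0 0 0 0 -1 50;0 0 0 0 0 -1 50;0 0 0 0 0 -1 50;0 0 0 0 0 -1 50;0 0 0 0 0 -1 50;0 0 0 0 0 -1 50")

```text
time_s: 33.97
tcp_pos: [633.7, 132.7, 111.5]
eef_rot: [0.745, 0.667, -0.0, 0.0]
force: [0.8, -0.2, -2.8]
gripper_width: 57.3
```

```bash
python3 -c "
from go import *
go(448.5,13.5,105,-6.4)
"
```

```text
t 33.97 tcp [633.7 132.7 111.5] jaw hd -6.3 tilt 0.03 F [ 0.8 -0.2 -2.8] w 57.3 q7 -0.17 q1 -0.36
turn z deg 0.1 units 0.02
untilt units [ 0.  0. -0.]
shift units (final tool axes) [-4.63 -5.69  0.22]
```

Request:
jog_arm(motion="-0.4 -0.5 0 0 0 0 50;-0.7 -0.85 0 0 0 0 50;-0.7 -0.85 0 0 0 0 50;-0.7 -0.85 0 0 0 0 50;-0.7 -0.85 0 0 0 0 50;-0.7 -0.85 0 0 0 0 50;-0.45 -0.6 0 0 0 0 50;-0.25 -0.3 0.2 0 0 0 50;0 0 0 0 0 0 50;0 0 0 0 0 0 50;0 0 0 0 0 0 50")

```text
time_s: 34.88
tcp_pos: [450.2, 15.5, 105.3]
eef_rot: [0.746, 0.665, 0.0, 0.0]
force: [-0.1, -0.5, -1.4]
gripper_width: 57.9
```

```bash
python3 -c "
from go import *
go(448.5,13.5,46,-6.4); snap('wrist','w19')
"
```

```text
t 34.88 tcp [450.2  15.5 105.3] jaw hd -6.6 tilt 0.05 F [-0.1 -0.5 -1.4] w 57.9 q7 0.05 q1 -0.17
turn z deg -0.2 units -0.03
untilt units [ 0.01 -0.    0.  ]
shift units (final tool axes) [-0.07 -0.05  1.98]
```

View pics/w19.png

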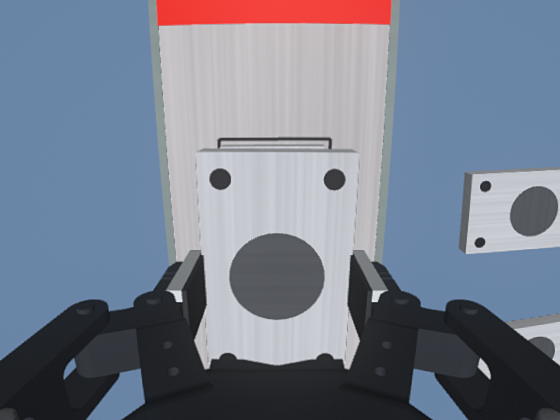

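Request:
jog_arm(motion="-0.17 -0.04 0.4 0 0 0 50;0 0 0.6 0 0 0 50;0 0 0.4 0 0 0 50;0 0 0.2 0 0 0 50;0 0 0.15 0 0 0 50;0 0 0.05 0 0 0 50;0 0 0 0 0 0 50;0 0 0 0 0 0 50")

```text
time_s: 35.6
tcp_pos: [448.0, 10.3, 51.5]
eef_rot: [0.746, 0.665, 0.0, 0.0]
force: [-0.2, 0.4, -1.6]
gripper_width: 57.6
```

```bash
python3 -c "
from go import *
go(448.3,11,45.5,-6.4)
"
```

```text
t 35.6 tcp [448.   10.3  51.5] jaw hd -6.6 tilt 0.04 F [-0.2  0.4 -1.6] w 57.6 q7 0.07 q1 -0.13
turn z deg -0.2 units -0.03
untilt units [ 0.01  0.   -0.  ]
shift units (final tool axes) [0.02 0.01 0.2 ]
```

Request:
jog_arm(motion="0.02 0 0.12 0 0 0 50;0 0 0.07 0 0 0 50;0 0 0 0 0 0 50;0 0 0 0 0 0 60;0 0 0 0 0 0 64;0 0 0 0 0 0 72;0 0 0 0 0 0 80;0 0 -0.5 0 0 0 80;0 0 -1 0 0 0 80;0 0 -1 0 0 0 80;0 0 -0.6 0 0 0 80;0 0 0 0 0 0 80")

```text
time_s: 36.6
tcp_pos: [448.8, 10.9, 141.4]
eef_rot: [0.747, 0.665, 0.002, 0.001]
force: [-0.4, -0.0, -0.2]
gripper_width: 79.9
```

```bash
python3 -c "
from m import *
from go import *
snap('wrist','w20'); plates('w20',59,(370,540,-80,120))
go(634.,-8.5,130,-93.2)
"
```

```text
w20 (array([274., 204.]), 447.1, 11.9, 100.4, 60.0, np.float32(83.3))
t 36.65 tcp [448.4  11.  139.7] jaw hd -6.6 tilt 0.17 F [-0.2  0.1  0.6] w 79.8 q7 0.05 q1 -0.18
turn z deg 86.6 units 14.44
untilt units [-0.   -0.03  0.  ]
shift units (final tool axes) [6.21 0.3  0.34]
```

View pics/w20.png

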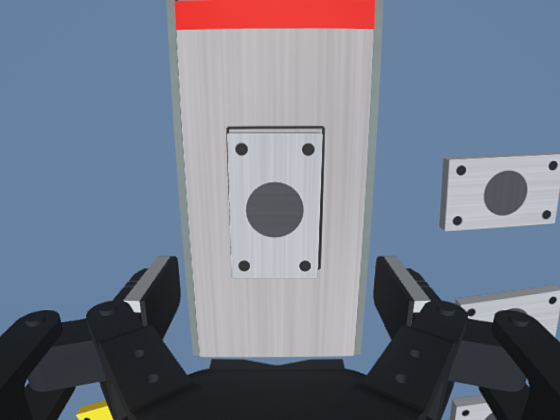

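Request:
jog_arm(motion="0 0 0 0 0 1 80;0 0 0 0 0 1 80;0 0 0 0 0 1 80;0 0 0 0 0 1 80;0 0 0 0 0 1 80;0 0 0 0 0 1 80;0 0 0 0 0 1 80;0 0 0 0 0 1 80;0 0 0 0 0 1 80;0 0 0 0 0 1 80;0 0 0 0 0 1 80;0 0 0 0 0 1 80")

```text
time_s: 37.65
tcp_pos: [447.4, 10.7, 137.5]
eef_rot: [0.995, 0.097, -0.001, 0.0]
force: [-0.5, 0.1, -0.4]
gripper_width: 80.3
```

Request:
jog_arm(motion="0 0 0 0 0 1 80;0 0 0 0 0 1 80;0.5 0.05 0 0 0 0.4 80;0.9 0.05 0 0 0 0 80;0.9 0.05 0 0 0 0 80;0.9 0.05 0 0 0 0 80;0.9 0.05 0 0 0 0 80;0.9 0.05 0.1 0 0 0 80;0.7 0 0.2 0 0 0 80;0.4 0 0.1 0 0 0 80;0.1 0 0 0 0 0 80;0 0 0 0 0 0 80")

```text
time_s: 38.65
tcp_pos: [632.8, -7.5, 125.1]
eef_rot: [1.0, -0.026, -0.001, 0.0]
force: [0.1, 0.1, 0.5]
gripper_width: 80.1
```

```bash
python3 -c "
from m import *
from go import *
snap('wrist','w21'); go(634.5,-8.5,-2,-93.1); plates('w21')
"
```

```text
t 38.7 tcp [632.4  -7.4 125.6] jaw hd -93.0 tilt 0.07 F [-0.6  0.5  0.2] w 80.0 q7 -1.12 q1 -0.31
turn z deg 0.1 units 0.02
untilt units [ 0.    0.01 -0.  ]
shift units (final tool axes) [0.08 0.03 4.25]
w21 (array([279., 191.]), 635.1, -9.9, 99.4, 59.9, np.float32(176.9))
w21 (array([450., 162.]), 650.0, -138.1, 100.1, 62.5, np.float32(179.7))
```

View pics/w21.png

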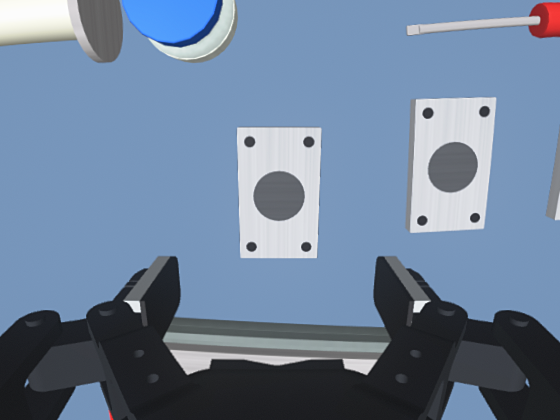

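Request:
jog_arm(motion="0.08 0.06 0.5 0 0 0 80;0 0 0.9 0 0 0 80;0 0 0.9 0 0 0 80;0 0 0.9 0 0 0 80;0 0 0.5 0 0 0 80;0 0 0.4 0 0 0 80;0 0 0.1 0 0 0 80;0 0 0 0 0 0 80;0 0 0 0 0 0 80")

```text
time_s: 39.45
tcp_pos: [635.9, -9.2, 1.4]
eef_rot: [1.0, -0.026, 0.001, 0.0]
force: [-0.3, 0.1, -0.9]
gripper_width: 79.7
```

```bash
python3 -c "
from go import *
go(635,-9.5,-2,-93.1)
"
```

```text
t 39.45 tcp [635.9  -9.2   1.4] jaw hd -93.0 tilt 0.08 F [-0.3  0.1 -0.9] w 79.7 q7 -1.04 q1 -0.27
turn z deg 0.1 units 0.02
untilt units [ 0.   -0.01  0.  ]
shift units (final tool axes) [-0.03  0.01  0.11]
```

Close, lift, then turn by −14.45 units.

Request:
jog_arm(motion="-0.03 0 0.1 0 0 0 80;0 0 0 0 0 0 70;0 0 0 0 0 0 62;0 0 0 0 0 0 50;0 0 0 0 0 0 50;0 0 0 0 0 0 50;0 0 0 0 0 0 50;0 0 -0.3 0 0 0 50;0 0 -0.7 0 0 0 50;0 0 -1 0 0 -0.45 50;0 0 -1 0 0 -1 50;0 0 -0.8 0 0 -1 50")

```text
time_s: 40.45
tcp_pos: [634.7, -9.3, 113.9]
eef_rot: [0.995, 0.104, 0.001, 0.001]
force: [0.4, 0.0, -3.0]
gripper_width: 57.6
```

Request:
jog_arm(motion="0 0 0 0 0 -1 50;0 0 0 0 0 -1 50;0 0 0 0 0 -1 50;0 0 0 0 0 -1 50;0 0 0 0 0 -1 50;0 0 0 0 0 -1 50;0 0 0 0 0 -1 50;0 0 0 0 0 -1 50;0 0 0 0 0 -1 50;0 0 0 0 0 -1 50;0 0 0 0 0 -1 50;0 0 0 0 0 -1 50")

```text
time_s: 41.45
tcp_pos: [634.5, -9.3, 111.9]
eef_rot: [0.743, 0.669, -0.0, 0.0]
force: [-0.3, -0.0, -3.1]
gripper_width: 57.3
```

```bash
python3 -c "
from go import *
go(448.5,13.5,105,-6.4)
"
```

```text
t 41.45 tcp [634.5  -9.3 111.9] jaw hd -6.0 tilt 0.04 F [-0.3 -0.  -3.1] w 57.3 q7 0.08 q1 -0.14
turn z deg 0.4 units 0.07
untilt units [ 0.    0.01 -0.  ]
shift units (final tool axes) [ 0.06 -6.25  0.23]
```

Request:
jog_arm(motion="0 -0.4 0 0 0 0.07 50;0 -0.9 0 0 0 0 50;0 -0.9 0 0 0 0 50;0 -0.9 0 0 0 0 50;0 -0.9 0 0 0 0 50;0 -0.9 0 0 0 0 50;0 -0.7 0 0 0 0 50;0 -0.4 0.2 0 0 0 50;0 -0.15 0 0 0 0 50;0 0 0 0 0 0 50;0 0 0 0 0 0 50")

```text
time_s: 42.37
tcp_pos: [452.2, 12.2, 105.7]
eef_rot: [0.747, 0.664, 0.0, 0.0]
force: [0.2, -0.1, -1.7]
gripper_width: 57.2
```

```bash
python3 -c "
from go import *
go(448.5,12,57,-6.4); snap('wrist','w22')
"
```

```text
t 42.37 tcp [452.2  12.2 105.7] jaw hd -6.7 tilt 0.06 F [ 0.2 -0.1 -1.7] w 57.2 q7 0.13 q1 -0.19
turn z deg -0.3 units -0.05
untilt units [ 0.01  0.   -0.  ]
shift units (final tool axes) [-0.02 -0.12  1.62]
```

View pics/w22.png

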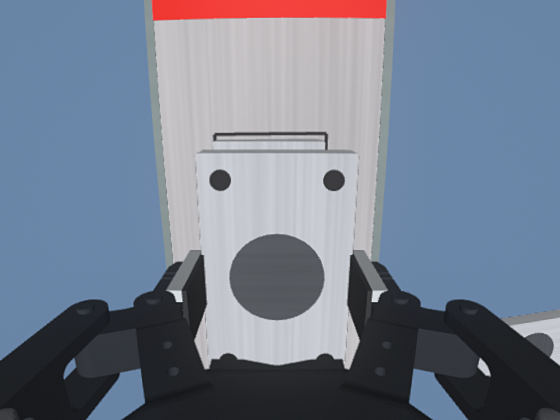

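Request:
jog_arm(motion="-0.05 -0.11 0.4 0 0 0 50;0 0 0.5 0 0 0 50;0 0 0.3 0 0 0 50;0 0 0.15 0 0 0 50;0 0 0.1 0 0 0 50;0 0 0 0 0 0 50;0 0 0 0 0 0 50")

```text
time_s: 43.0
tcp_pos: [448.1, 11.2, 62.1]
eef_rot: [0.747, 0.665, 0.0, 0.0]
force: [0.9, -0.5, -1.1]
gripper_width: 57.5
```

```bash
python3 -c "
from go import *
go(448.8,11.2,57,-6.4)
"
```

```text
t 43.0 tcp [448.1  11.2  62.1] jaw hd -6.7 tilt 0.02 F [ 0.9 -0.5 -1.1] w 57.5 q7 0.15 q1 -0.15
turn z deg -0.3 units -0.05
untilt units [ 0.  0. -0.]
shift units (final tool axes) [0.   0.02 0.17]
```

Request:
jog_arm(motion="0 0.02 0.1 0 0 0 50;0 0 0.07 0 0 0 50;0 0 0 0 0 0 50;0 0 0 0 0 0 60;0 0 0 0 0 0 64;0 0 0 0 0 0 72;0 0 0 0 0 0 80;0 0 -0.5 0 0 0 80;0 0 -1 0 0 0 80;0 0 -1 0 0 0 80;0 0 -0.4 0 0 0 80;0 0 0 0 0 0 80")

```text
time_s: 44.0
tcp_pos: [449.3, 11.3, 146.1]
eef_rot: [0.747, 0.665, 0.001, 0.001]
force: [0.5, -0.5, -0.3]
gripper_width: 80.0
```

```bash
python3 -c "
from m import *
from go import *
snap('wrist','w23'); plates('w23',71,(370,540,-80,120))
go(650.3,-137.5,130,-90.3)
"
```

```text
w23 (array([275., 207.]), 448.0, 11.9, 99.7, 60.1, np.float32(83.2))
t 44.05 tcp [448.8  11.4 144.6] jaw hd -6.7 tilt 0.12 F [ 0.6  0.5 -0.3] w 79.7 q7 0.12 q1 -0.22
turn z deg 83.6 units 13.94
untilt units [-0.   -0.02  0.  ]
shift units (final tool axes) [6.74 4.93 0.5 ]
```

View pics/w23.png

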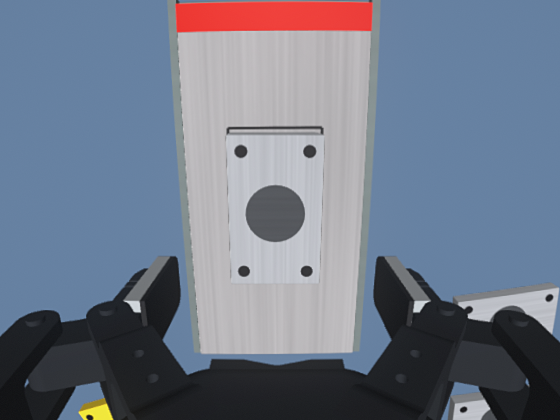

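Three plates are neatly stacked. Next is plate D at (650.3, −137.5).

Request:
jog_arm(motion="0 0 0 0 0 1 80;0 0 0 0 0 1 80;0 0 0 0 0 1 80;0 0 0 0 0 1 80;0 0 0 0 0 1 80;0 0 0 0 0 1 80;0 0 0 0 0 1 80;0 0 0 0 0 1 80;0 0 0 0 0 1 80;0 0 0 0 0 1 80;0 0 0 0 0 1 80;0 0 0 0 0 1 80")

```text
time_s: 45.05
tcp_pos: [448.0, 11.0, 142.7]
eef_rot: [0.995, 0.096, -0.001, 0.0]
force: [-0.5, 0.5, 1.2]
gripper_width: 80.2
```

Request:
jog_arm(motion="0 0 0 0 0 1 80;0 0 0 0 0 0.95 80;0.5 0.4 0 0 0 0 80;0.9 0.65 0 0 0 0 80;0.9 0.65 0 0 0 0 80;0.9 0.65 0 0 0 0 80;0.9 0.65 0 0 0 0 80;0.9 0.65 0.2 0 0 0 80;0.8 0.6 0.2 0 0 0 80;0.6 0.5 0.2 0 0 0 80;0.3 0.2 0 0 0 0 80;0 0 0 0 0 0 80")

```text
time_s: 46.05
tcp_pos: [648.5, -140.8, 123.1]
eef_rot: [1.0, -0.005, -0.001, 0.0]
force: [-0.7, -1.0, 0.1]
gripper_width: 80.0
```

```bash
python3 -c "
from m import *
from go import *
snap('wrist','w24'); go(650.3,-137.5,-2,-90.3); plates('w24')
"
```

```text
t 46.1 tcp [ 647.9 -139.7  123.6] jaw hd -90.5 tilt 0.12 F [-0.5  0.3  0.3] w 80.2 q7 -0.92 q1 -0.09
turn z deg -0.2 units -0.03
untilt units [ 0.    0.02 -0.  ]
shift units (final tool axes) [ 0.09 -0.07  4.19]
w24 (array([273., 192.]), 650.2, -139.1, 99.7, 59.8, np.float32(179.9))
w24 (array([435., 188.]), 652.7, -259.7, 100.3, 62.1, np.float32(178.4))
```

View pics/w24.png

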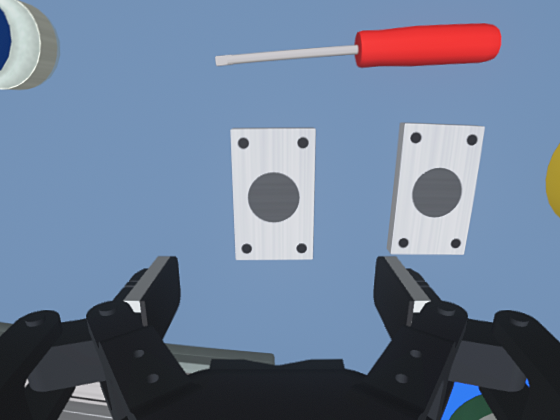

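Request:
jog_arm(motion="0.06 -0.04 0.5 0 0 0 80;0 0 0.9 0 0 0 80;0 0 0.9 0 0 0 80;0 0 0.9 0 0 0 80;0 0 0.5 0 0 0 80;0 0 0.4 0 0 0 80;0 0 0.05 0 0 0 80;0 0 0 0 0 0 80;0 0 0 0 0 0 80")

```text
time_s: 46.85
tcp_pos: [650.7, -137.7, 2.5]
eef_rot: [1.0, -0.003, 0.001, 0.0]
force: [-0.1, -0.2, 0.1]
gripper_width: 80.2
```

```bash
python3 -c "
from go import *
go(650.3,-138.5,-2,-90.2)
"
```

```text
t 46.85 tcp [ 650.7 -137.7    2.5] jaw hd -90.4 tilt 0.09 F [-0.1 -0.2  0.1] w 80.2 q7 -0.86 q1 -0.07
turn z deg -0.2 units -0.03
untilt units [ 0.01 -0.01  0.  ]
shift units (final tool axes) [-0.01  0.03  0.15]
```

Request:
jog_arm(motion="0 0.03 0.14 0 0 0 80;0 0 0 0 0 0 70;0 0 0 0 0 0 62;0 0 0 0 0 0 50;0 0 0 0 0 0 50;0 0 0 0 0 0 50;0 0 0 0 0 0 50;0 0 -0.3 0 0 0 50;0 0 -0.7 0 0 0 50;0 0 -1 0 0 -1 50;0 0 -1 0 0 -1 50;0 0 -0.9 0 0 -1 50")

```text
time_s: 47.85
tcp_pos: [650.1, -138.6, 116.4]
eef_rot: [0.988, 0.155, 0.0, 0.001]
force: [0.6, -0.2, -1.3]
gripper_width: 57.4
```

Request:
jog_arm(motion="0 0 0 0 0 -1 50;0 0 0 0 0 -1 50;0 0 0 0 0 -1 50;0 0 0 0 0 -1 50;0 0 0 0 0 -1 50;0 0 0 0 0 -1 50;0 0 0 0 0 -1 50;0 0 0 0 0 -1 50;0 0 0 0 0 -1 50;0 0 0 0 0 -1 50;0 0 0 0 0 -1 50;0 0 0 0 0 0 50")

```text
time_s: 48.85
tcp_pos: [650.1, -138.8, 114.7]
eef_rot: [0.744, 0.668, 0.0, 0.0]
force: [0.7, 0.4, -2.4]
gripper_width: 57.5
```

```bash
python3 -c "
from go import *
go(448.5,12,112,-6.6)
"
```

```text
t 48.85 tcp [ 650.1 -138.8  114.7] jaw hd -6.1 tilt 0.03 F [ 0.7  0.4 -2.4] w 57.5 q7 0.28 q1 0.04
turn z deg 0.5 units 0.08
untilt units [ 0.  0. -0.]
shift units (final tool axes) [ 4.22 -7.25  0.09]
```

Request:
jog_arm(motion="0.3 -0.5 0 0 0 0 50;0.5 -0.85 0 0 0 0 50;0.5 -0.85 0 0 0 0 50;0.5 -0.85 0 0 0 0 50;0.5 -0.85 0 0 0 0 50;0.5 -0.85 0 0 0 0 50;0.5 -0.85 0 0 0 0 50;0.4 -0.75 0 0 0 0 50;0.25 -0.45 0 0 0 0 50;0.15 -0.25 0 0 0 0 50;0 0 0 0 0 0 50;0 0 0 0 0 0 50")

```text
time_s: 49.85
tcp_pos: [454.5, 7.1, 114.3]
eef_rot: [0.746, 0.666, 0.0, 0.0]
force: [1.1, 0.2, -1.0]
gripper_width: 57.6
```

```bash
python3 -c "
from go import *
go(448.8,11.2,69,-6.5); snap('wrist','w25')
"
```

```text
t 49.85 tcp [454.5   7.1 114.3] jaw hd -6.5 tilt 0.06 F [ 1.1  0.2 -1. ] w 57.6 q7 0.23 q1 -0.21
turn z deg -0.0 units -0.0
untilt units [ 0.01  0.   -0.  ]
shift units (final tool axes) [ 0.12 -0.21  1.51]
```

View pics/w25.png

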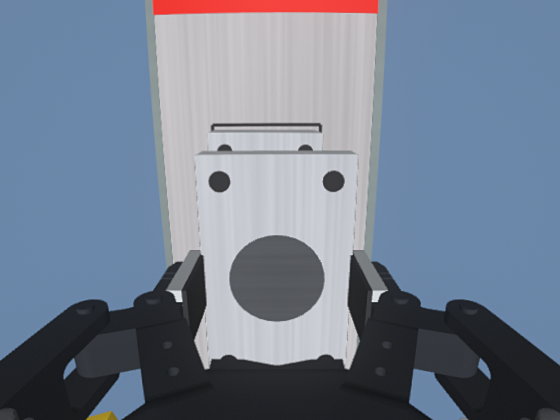

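Request:
jog_arm(motion="0.12 -0.2 0.4 0 0 0 50;0 0 0.4 0 0 0 50;0 0 0.25 0 0 0 50;0 0 0.15 0 0 0 50;0 0 0.1 0 0 0 50;0 0 0 0 0 0 50;0 0 0 0 0 0 50")

```text
time_s: 50.48
tcp_pos: [448.4, 11.4, 75.2]
eef_rot: [0.746, 0.666, 0.0, 0.0]
force: [0.1, 0.6, -1.4]
gripper_width: 57.5
```

```bash
python3 -c "
from go import *
go(448.8,11.4,69,-6.4)
"
```

```text
t 50.48 tcp [448.4  11.4  75.2] jaw hd -6.4 tilt 0.02 F [ 0.1  0.6 -1.4] w 57.5 q7 0.25 q1 -0.18
turn z deg -0.0 units -0.01
untilt units [ 0.  0. -0.]
shift units (final tool axes) [0.   0.01 0.21]
```

Request:
jog_arm(motion="0 0.01 0.13 0 0 0 50;0 0 0.07 0 0 0 50;0 0 0 0 0 0 50;0 0 0 0 0 0 60;0 0 0 0 0 0 64;0 0 0 0 0 0 72;0 0 0 0 0 0 80;0 0 -0.5 0 0 0 80;0 0 -1 0 0 0 80;0 0 -1 0 0 0 80;0 0 0 0 0 0 80;0 0 0 0 0 0 80")

```text
time_s: 51.48
tcp_pos: [449.0, 11.9, 145.1]
eef_rot: [0.745, 0.667, 0.001, 0.001]
force: [-0.4, 0.2, -0.5]
gripper_width: 79.8
```

```bash
python3 -c "
from m import *
from go import *
snap('wrist','w26'); plates('w26',83,(370,540,-80,120))
snap('scene','s26')
go(651.5,-259.5,130,-91.6)
"
```

```text
w26 (array([275., 213.]), 447.9, 11.8, 100.7, 60.1, np.float32(83.7))
t 51.58 tcp [448.3  11.8 143.7] jaw hd -6.4 tilt 0.02 F [-0.5  0.5  0.2] w 80.3 q7 0.21 q1 -0.25
turn z deg 85.2 units 14.2
untilt units [ 0.  0. -0.]
shift units (final tool axes) [7.02 8.85 0.45]
```

View pics/w26.png

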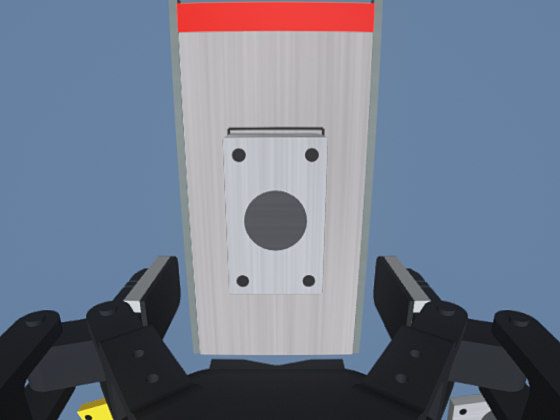

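View pics/s26.png

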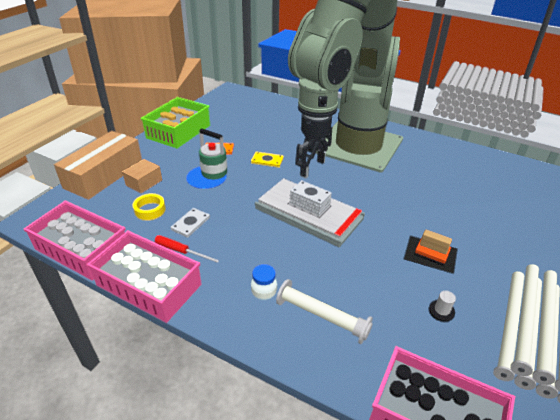

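Four plates are stacked. The scene view shows the canister has been knocked sideways to about (213,160), off the mat's centre. I will place the fifth plate first, then re-seat the canister.

Request:
jog_arm(motion="0 0 0 0 0 1 80;0 0 0 0 0 1 80;0 0 0 0 0 1 80;0 0 0 0 0 1 80;0 0 0 0 0 1 80;0 0 0 0 0 1 80;0 0 0 0 0 1 80;0 0 0 0 0 1 80;0 0 0 0 0 1 80;0 0 0 0 0 1 80;0 0 0 0 0 1 80;0 0 0 0 0 1 80")

```text
time_s: 52.58
tcp_pos: [448.1, 11.5, 143.1]
eef_rot: [0.995, 0.098, -0.001, 0.0]
force: [0.2, 0.1, 0.2]
gripper_width: 79.7
```

Request:
jog_arm(motion="0 0 0 0 0 1 80;0 0 0 0 0 1 80;0.4 0.5 0 0 0 0.2 80;0.7 0.9 0 0 0 0 80;0.7 0.9 0 0 0 0 80;0.7 0.9 0 0 0 0 80;0.7 0.9 0 0 0 0 80;0.7 0.9 0 0 0 0 80;0.7 0.9 0 0 0 0 80;0.7 0.9 0 0 0 0 80;0.7 0.9 0.2 0 0 0 80;0.6 0.7 0.2 0 0 0 80")

```text
time_s: 53.58
tcp_pos: [639.8, -248.0, 130.4]
eef_rot: [1.0, -0.015, -0.001, 0.0]
force: [-0.1, 0.2, 0.1]
gripper_width: 79.9
```

Request:
jog_arm(motion="0.3 0.3 0 0 0 0 80;0 0 0 0 0 0 80;0 0 0 0 0 0 80")

```text
time_s: 53.83
tcp_pos: [647.6, -255.3, 130.3]
eef_rot: [1.0, -0.015, -0.001, -0.0]
force: [-1.4, 0.1, 0.8]
gripper_width: 80.2
```

```bash
python3 -c "
from m import *
from go import *
snap('wrist','w27'); go(651.5,-259.5,-2,-91.6); plates('w27')
"
```

```text
t 53.88 tcp [ 647.8 -254.5  130.9] jaw hd -91.6 tilt 0.09 F [-0.2  0.3  0.1] w 80.1 q7 -0.82 q1 0.09
turn z deg -0.0 units -0.0
untilt units [-0.01  0.01  0.  ]
shift units (final tool axes) [0.13 0.17 4.43]
w27 (array([283., 185.]), 653.3, -260.7, 99.0, 59.8, np.float32(178.3))
```

View pics/w27.png

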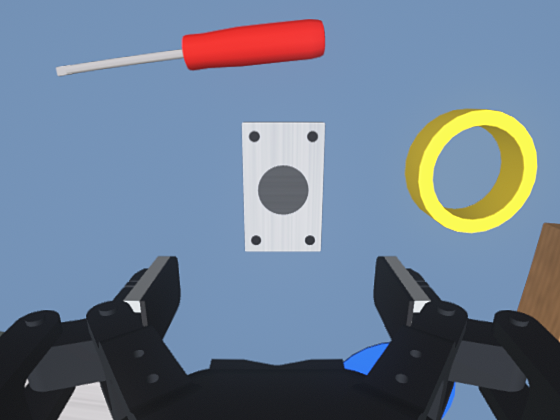

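Request:
jog_arm(motion="0.17 0.19 0.6 0 0 0 80;0 0 0.9 0 0 0 80;0 0 0.9 0 0 0 80;0 0 0.9 0 0 0 80;0 0 0.6 0 0 0 80;0 0 0.4 0 0 0 80;0 0 0.05 0 0 0 80;0 0 0 0 0 0 80;0 0 0 0 0 0 80")

```text
time_s: 54.63
tcp_pos: [653.8, -260.7, 2.9]
eef_rot: [1.0, -0.014, 0.001, 0.0]
force: [-0.7, -0.1, -0.2]
gripper_width: 80.3
```

```bash
python3 -c "
from go import *
go(652.8,-260.3,-2,-91.6)
"
```

```text
t 54.63 tcp [ 653.8 -260.7    2.9] jaw hd -91.6 tilt 0.09 F [-0.7 -0.1 -0.2] w 80.3 q7 -0.77 q1 0.11
turn z deg 0.0 units 0.0
untilt units [ 0.01 -0.01  0.  ]
shift units (final tool axes) [-0.03 -0.01  0.16]
```

Request:
jog_arm(motion="-0.03 -0.01 0.15 0 0 0 80;0 0 0 0 0 0 70;0 0 0 0 0 0 62;0 0 0 0 0 0 50;0 0 0 0 0 0 50;0 0 0 0 0 0 50;0 0 0 0 0 0 50;0 0 -0.3 0 0 0 50;0 0 -0.8 0 0 0 50;0 0 -1 0 0 -1 50;0 0 -1 0 0 -1 50;0 0 -1 0 0 -1 50")

```text
time_s: 55.63
tcp_pos: [652.2, -260.4, 122.0]
eef_rot: [0.989, 0.145, -0.0, 0.0]
force: [-0.4, -0.7, -1.5]
gripper_width: 57.8
```

Request:
jog_arm(motion="0 0 -0.3 0 0 -1 50;0 0 0 0 0 -1 50;0 0 0 0 0 -1 50;0 0 0 0 0 -1 50;0 0 0 0 0 -1 50;0 0 0 0 0 -1 50;0 0 0 0 0 -1 50;0 0 0 0 0 -1 50;0 0 0 0 0 -1 50;0 0 0 0 0 -1 50;0 0 0 0 0 -1 50;0 0 0 0 0 -0.2 50")

```text
time_s: 56.63
tcp_pos: [652.3, -260.6, 129.7]
eef_rot: [0.744, 0.668, -0.0, 0.0]
force: [-0.1, 0.5, -1.2]
gripper_width: 58.1
```

```bash
python3 -c "
from go import *
go(448.5,11.4,125,-6.4)
"
```

```text
t 56.63 tcp [ 652.3 -260.6  129.7] jaw hd -6.1 tilt 0.03 F [-0.1  0.5 -1.2] w 58.1 q7 0.47 q1 0.2
turn z deg 0.3 units 0.05
untilt units [ 0.  0. -0.]
shift units (final tool axes) [ 8.25 -7.76  0.15]
```

Request:
jog_arm(motion="0.4 -0.4 0 0 0 0 50;0.8 -0.75 0 0 0 0 50;0.8 -0.75 0 0 0 0 50;0.8 -0.75 0 0 0 0 50;0.8 -0.75 0 0 0 0 50;0.8 -0.75 0 0 0 0 50;0.8 -0.75 0 0 0 0 50;0.8 -0.75 0 0 0 0 50;0.8 -0.75 0 0 0 0 50;0.7 -0.65 0 0 0 0 50;0.4 -0.35 0 0 0 0 50;0.15 -0.15 0 0 0 0 50")

```text
time_s: 57.63
tcp_pos: [453.2, 6.9, 129.5]
eef_rot: [0.746, 0.666, 0.0, -0.0]
force: [-0.4, 0.9, -3.0]
gripper_width: 57.8
```

Request:
jog_arm(motion="0 0 0 0 0 0 50;0 0 0 0 0 0 50")

```text
time_s: 57.8
tcp_pos: [455.0, 4.2, 129.3]
eef_rot: [0.746, 0.666, 0.0, 0.001]
force: [0.4, -0.3, -2.2]
gripper_width: 57.4
```

```bash
python3 -c "
from go import *
go(448.8,11.4,81,-6.4); snap('wrist','w28')
"
```

```text
t 57.8 tcp [455.    4.2 129.3] jaw hd -6.5 tilt 0.07 F [ 0.4 -0.3 -2.2] w 57.4 q7 0.35 q1 -0.26
turn z deg -0.1 units -0.02
untilt units [ 0.01  0.   -0.  ]
shift units (final tool axes) [ 0.22 -0.23  1.61]
```

View pics/w28.png

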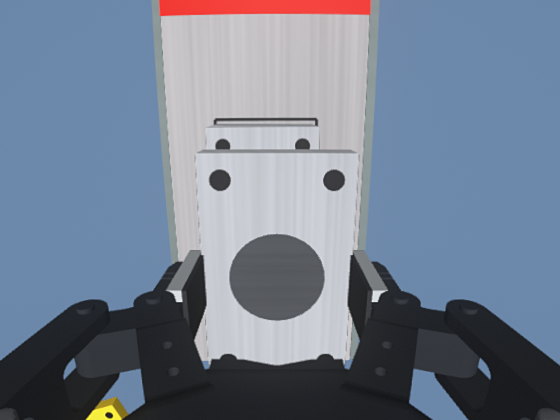

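Request:
jog_arm(motion="0.22 -0.23 0.4 0 0 0 50;0 0 0.45 0 0 0 50;0 0 0.3 0 0 0 50;0 0 0.15 0 0 0 50;0 0 0.1 0 0 0 50;0 0 0 0 0 0 50;0 0 0 0 0 0 50")

```text
time_s: 58.43
tcp_pos: [448.4, 11.9, 87.3]
eef_rot: [0.746, 0.666, 0.0, 0.0]
force: [-0.1, -0.5, -1.1]
gripper_width: 57.7
```

```bash
python3 -c "
from go import *
go(448.8,11.4,81,-6.4)
"
```

```text
t 58.43 tcp [448.4  11.9  87.3] jaw hd -6.4 tilt 0.02 F [-0.1 -0.5 -1.1] w 57.7 q7 0.38 q1 -0.22
turn z deg -0.0 units -0.01
untilt units [ 0.  0. -0.]
shift units (final tool axes) [-0.01  0.01  0.21]
```

Request:
jog_arm(motion="0 0.01 0.13 0 0 0 50;0 0 0.08 0 0 0 50;0 0 0 0 0 0 50;0 0 0 0 0 0 60;0 0 0 0 0 0 64;0 0 0 0 0 0 72;0 0 0 0 0 0 80;0 0 -0.5 0 0 0 80;0 0 -1 0 0 0 80;0 0 -1 0 0 0 80;0 0 -1 0 0 0 80;0 0 0 0 0 0 80")

```text
time_s: 59.43
tcp_pos: [449.7, 12.1, 189.9]
eef_rot: [0.746, 0.666, 0.002, 0.002]
force: [0.8, -1.0, -0.6]
gripper_width: 80.3
```

```bash
python3 -c "
from m import *
from go import *
snap('top','t29');snap('wrist','w29'); plates('w29',95,(370,540,-80,120))
go(442,-345,230,-6)
"
```

```text
w29 (array([275., 201.]), 447.9, 13.2, 99.3, 59.9, np.float32(83.6))
t 59.53 tcp [448.7  12.6 186.4] jaw hd -6.4 tilt 0.1 F [ 0.3 -0.2 -0.8] w 80.0 q7 0.28 q1 -0.35
turn z deg -0.4 units -0.06
untilt units [ 0.02 -0.    0.  ]
shift units (final tool axes) [-11.88   1.03  -1.46]
```

View pics/w29.png

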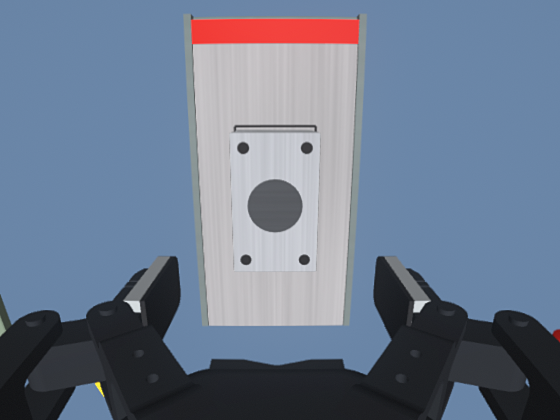

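View pics/t29.png

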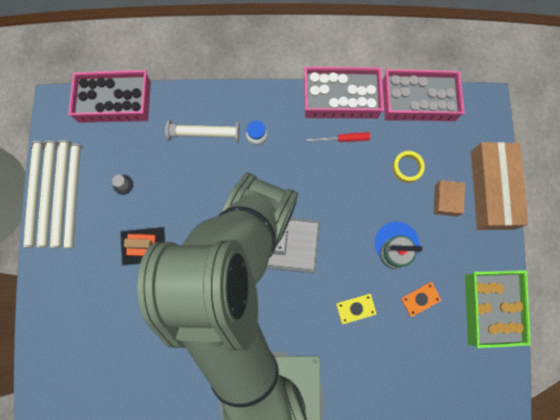

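All five plates are piled. In the top view the canister is at (400,251), offset from the mat centre (397,243) toward the robot. Going to re-seat it.

Request:
jog_arm(motion="0 0 -0.8 0 0 -0.4 80;-0.9 0.1 -0.6 0 0 -0.4 80;-1 0.1 0 0 0 0 80;-1 0.1 0 0 0 0 80;-1 0.1 0 0 0 0 80;-1 0.1 0 0 0 0 80;-1 0.05 0 0 0 0 80;-1 0.05 0 0 0 0 80;-1 0 0 0 0 0 80;-1 0 0 0 0 0 80;-1 0 0 0 0 0 80;-1 0 0 0 0 0 80")

```text
time_s: 60.53
tcp_pos: [455.6, -316.5, 226.6]
eef_rot: [0.717, 0.697, 0.0, -0.001]
force: [0.1, 0.2, 0.1]
gripper_width: 79.9
```

Request:
jog_arm(motion="-0.4 0 0 0 0 0 80;0 0 0 0 0 0 80;0 0 0 0 0 0 80")

```text
time_s: 60.78
tcp_pos: [455.5, -327.0, 226.7]
eef_rot: [0.717, 0.697, 0.0, -0.001]
force: [0.6, 0.9, 0.3]
gripper_width: 80.3
```

Run:
```python
from m import *
from go import *
snap('wrist','w30'); go(422,-352,230,-2)
p,d,c=load('w30'); X=cloud(c,d)
hsv=cv2.cvtColor(p,cv2.COLOR_BGR2HSV); H,S,V=[hsv[...,i].astype(int) for i in range(3)]
m=(V<70)&(X[...,2]>140)&(X[...,2]<162)
for r in rects(c,m,153,60): print('bar',r)
P=X[m]; print(np.median(P[:,2]))
```

```text
t 60.83 tcp [ 455.9 -326.3  227. ] jaw hd -1.6 tilt 0.09 F [ 0.1  0.2 -0.6] w 79.8 q7 0.83 q1 0.37
turn z deg 0.4 units 0.07
untilt units [-0.01 -0.01  0.  ]
shift units (final tool axes) [-0.9 -1.1 -0.1]
bar (array([214., 243.]), 413.3, -347.9, 82.5, 13.9, np.float32(87.6))
153.1104913875336
```

View pics/w30.png

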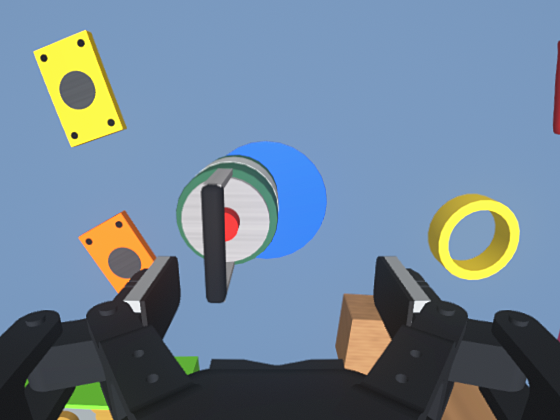

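```bash
python3 -c "
from go import *
go(413.3,-348,129,-2.4)"
```

```text
t 60.83 tcp [ 455.9 -326.3  227. ] jaw hd -1.6 tilt 0.09 F [ 0.1  0.2 -0.6] w 79.8 q7 0.83 q1 0.37
turn z deg 0.8 units 0.14
untilt units [-0.01 -0.01  0.  ]
shift units (final tool axes) [-0.79 -1.38  3.27]
```

Request:
jog_arm(motion="-0.4 -0.7 0 0 0 0.13 70;-0.4 -0.7 0 0 0 0 60;0 0 0.5 0 0 0 60;0 0 0.9 0 0 0 60;0 0 0.9 0 0 0 60;0 0 0.7 0 0 0 60;0 0 0.2 0 0 0 60;0 0 0 0 0 0 60;0 0 0 0 0 0 60")

```text
time_s: 61.58
tcp_pos: [413.4, -349.4, 132.5]
eef_rot: [0.721, 0.692, 0.0, 0.0]
force: [-0.8, 0.4, 0.8]
gripper_width: 59.6
```

```bash
python3 -c "
from go import *
go(413.3,-348,129,-2.4);snap('wrist','w31')"
```

```text
t 61.58 tcp [ 413.4 -349.4  132.5] jaw hd -2.3 tilt 0.03 F [-0.8  0.4  0.8] w 59.6 q7 0.96 q1 0.48
turn z deg 0.1 units 0.01
untilt units [ 0.  0. -0.]
shift units (final tool axes) [ 0.05 -0.01  0.12]
```

View pics/w31.png

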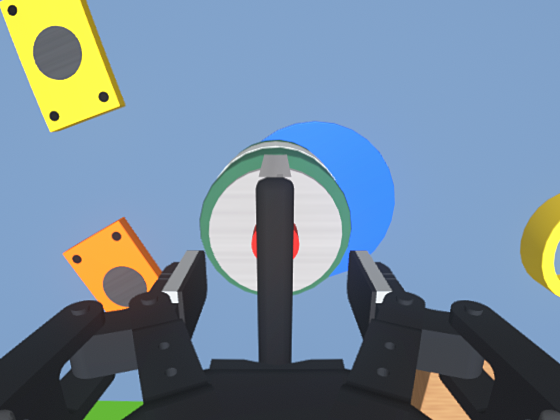

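Request:
jog_arm(motion="0.04 0 0.1 0 0 0 60;0 0 0 0 0 0 20;0 0 0 0 0 0 0;0 0 0 0 0 0 0;0 0 0 0 0 0 0;0 0 0 0 0 0 0;0 0 0 0 0 0 0;0 0 -0.2 0 0 0 0;0 0 -0.5 0 0 0 0;0 0 -0.3 0 0 0 0;0 0 0 0 0 0 0", grip_force=100)

```text
time_s: 62.55
tcp_pos: [413.5, -348.9, 160.4]
eef_rot: [0.722, 0.692, 0.0, 0.001]
force: [0.5, -1.1, -6.0]
gripper_width: 12.4
```

```bash
python3 -c "
from go import *
go(442,-357.5,130,-2.4)"
```

```text
t 62.55 tcp [ 413.5 -348.9  160.4] jaw hd -2.4 tilt 0.13 F [ 0.5 -1.1 -6. ] w 12.4 q7 0.95 q1 0.47
turn z deg 0.0 units 0.0
untilt units [ 0.02  0.01 -0.  ]
shift units (final tool axes) [-0.24  0.96  1.01]
```

Request:
jog_arm(motion="-0.14 0.5 0 0 0 0 0;-0.1 0.45 0 0 0 0 0;0 0 0.2 0 0 0 0;0 0 0.3 0 0 0 0;0 0 0.2 0 0 0 0;0 0 0.1 0 0 0 0;0 0 0.08 0 0 0 0;0 0 0 0 0 0 0;0 0 0 0 0 0 0")

```text
time_s: 63.3
tcp_pos: [441.1, -357.0, 132.4]
eef_rot: [0.722, 0.692, -0.0, 0.0]
force: [0.7, -0.7, -6.4]
gripper_width: 11.9
```

```bash
python3 -c "
from go import *
go(442,-357.5,130,-2.4);snap('wrist','w32')"
```

```text
t 63.3 tcp [ 441.1 -357.   132.4] jaw hd -2.4 tilt 0.01 F [ 0.7 -0.7 -6.4] w 11.9 q7 0.93 q1 0.46
turn z deg 0.0 units 0.0
untilt units [-0.  0.  0.]
shift units (final tool axes) [-0.02  0.03  0.08]
```

View pics/w32.png

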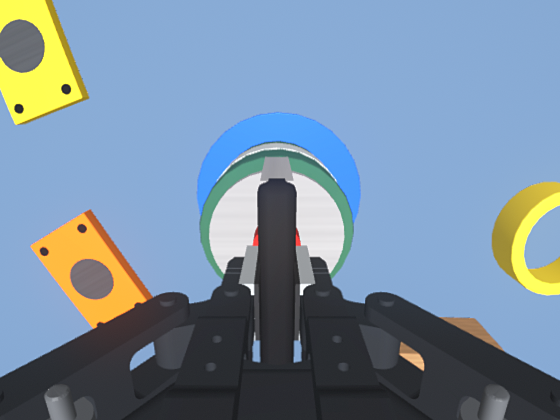

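Request:
jog_arm(motion="0 0 0.05 0 0 0 0;0 0 0.05 0 0 0 0;0 0 0 0 0 0 0;0 0 0 0 0 0 14;0 0 0 0 0 0 20;0 0 0 0 0 0 40;0 0 0 0 0 0 50;0 0 -0.3 0 0 0 60;0 0 -0.8 0 0 0 60;0 0 -1 0 0 0 60;0 0 -1 0 0 0 60;0 0 -0.6 0 0 0 60")

```text
time_s: 64.35
tcp_pos: [441.4, -357.4, 244.0]
eef_rot: [0.722, 0.692, 0.0, 0.002]
force: [0.3, -0.4, -0.8]
gripper_width: 59.8
```

Request:
jog_arm(motion="0 0 -0.5 0 0 0 60;0 0 0 0 0 0 60;0 0 0 0 0 0 60")

```text
time_s: 64.6
tcp_pos: [441.4, -357.0, 256.2]
eef_rot: [0.722, 0.692, 0.0, 0.001]
force: [-0.5, 0.3, -0.7]
gripper_width: 60.2
```

Run:
```python
from m import *
from go import *
snap('wrist','w33'); snap('scene','s33'); snap('top','t33'); go(None,0,0)
p,d,c=load('w33'); X=cloud(c,d)
hsv=cv2.cvtColor(p,cv2.COLOR_BGR2HSV); H,S,V=[hsv[...,i].astype(int) for i in range(3)]
m=(V<70)&(X[...,2]>140)&(X[...,2]<162)
for r in rects(c,m,153,60): print('bar',r)
p,d,c=load('t33')
hsv=cv2.cvtColor(p,cv2.COLOR_BGR2HSV); H,S,V=[hsv[...,i].astype(int) for i in range(3)]
roi=np.zeros((420,560),bool); roi[215:275,110:175]=1
for r in rects(c,(H<12)&(S>150)&roi,25): print('or',r)
for r in rects(c,(V<60)&roi|(((H<20))&(S>90)&roi),3): print('mat',r)
X=cloud(c,d);roi[:]=0;roi[205:280,205:330]=1
m=(X[...,2]>85)&roi&(X[...,2]<110)
for r in rects(c,m,95): print('pile',r)
```

```text
t 64.75 tcp [ 441.  -356.7  254.8] jaw hd -2.4 tilt 0.06 F [ 0.7 -0.1  0.2] w 60.0 q7 0.86 q1 0.42
bar (array([276., 199.]), 439.9, -356.5, 81.6, 12.7, np.float32(87.9))
or (array([142., 245.]), 438.0, 369.5, 81.6, 62.4, np.float32(87.8))
mat (array([143., 246.]), 437.3, 368.6, 123.2, 93.4, np.float32(95.7))
pile (array([265., 238.]), 447.3, 16.0, 100.0, 60.8, np.float32(83.5))
```

View pics/s33.png

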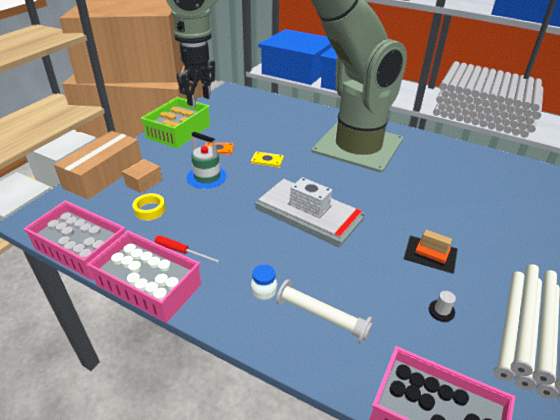

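View pics/w33.png

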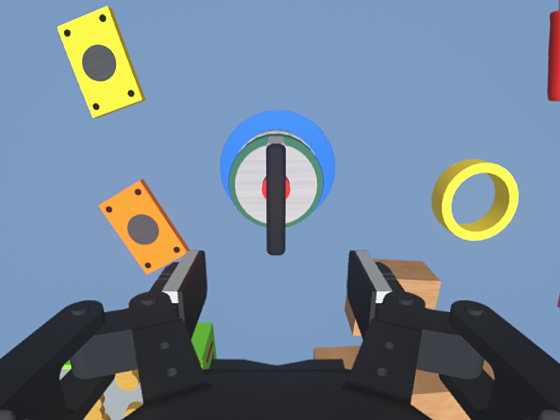

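View pics/t33.png

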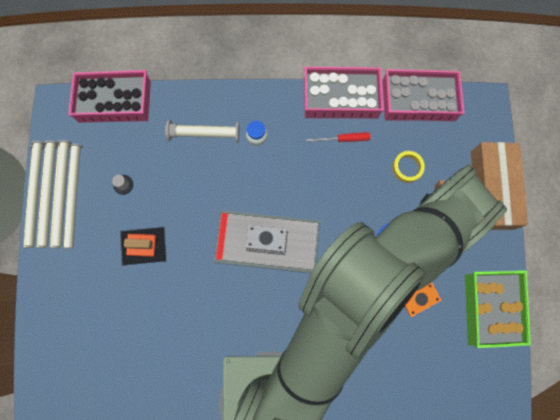

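All checks pass in these views, so I hand the job in.

```bash
python3 -c "
from rig import bot
print(bot.sign_off(), bot.get_state()['time_s'])"
```

```text
the job is handed in; nothing more can be done
the job is handed in; nothing more can be done
```

The job is handed in, with every step done at about 65 s of the 208 s allowed; `sign_off` reported no verdict.

- **Canister:** I stood it on the blue mat. It was knocked about 30 mm aside later, while the plates were being stacked, so I re-seated it. The last look puts its bar within about 3 mm of the mat's centre.
- **Lapping block:** I rubbed the bed from the red end to the plain end and back. The wrist readings during the run correspond to about 15–16 N on the bed. The block is back on its black mat, about 1–2 mm from the centre.
- **Plates:** All five aluminium plates are in one pile. Each was about 1–3 mm from the outline's centre when placed, and turned within 0.01 rad of the bed. I left the yellow and orange plates alone.

**Other checks:** The bystanders look unmoved in the final pictures, and I saw no grip slip. The top and wrist cameras disagreed by 2–4 mm along y throughout. For the pile's top plate they read y of 16.0 and 13.2 mm against the outline's 14 mm, within the 9 mm limit. No check failed.

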